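# Tare the parts bowl and weigh out the left-hand brackets

### The job

Weigh the two left-hand brackets: stand the empty steel bowl in the middle of the scale's platform and let go of it, press the orange tare key fully down and release it, and only then put both left-hand brackets in the bowl; the right-hand bracket is a stray and belongs in the blue parts bin. The bowl must still stand flat in the middle of the platform at the end; do not lean on the platform, and leave the jar, glue stick and mug where they stand.

Things in the scene. Friction and masses are not known exactly. Their poses are not given: they have to be found in the camera images.
- bowl: loose, empty, round, straight-sided, double-walled grey steel bowl, 0.26 kg, 48 mm high, 160 mm outer diameter (152 mm over the middle of its 8 mm thick upright wall, 144 mm inside). The inner floor is 6 mm above the origin. The underside is 140 mm across. Origin: centre of its underside, z up. Lift it by pinching the wall radially at the rim, fingertips about 25 mm below the rim.
- platform_top (a point): centre of the top face of the scale's platform, a flat round steel disc 150 mm across, 42 mm above the desk. Sprung: sinks 0.33 mm per newton beyond 1.5 N, to an overload stop at 7.5 mm that must not be reached (keep under 20 N). Axes as scale: x from the keys to the back of the scale, y to its left, z up.
- tare_key_top (a point): centre of the top of the round orange tare key, 21 mm across, at the scale's front right corner, 34 mm above the desk; 131 mm in front (-x) and 55 mm right (-y) of the platform's centre. Pressed straight down it travels 4 mm against a spring (1.1 N to start, 4.7 N fully down). The grey disc at the front left is a power key that does not move.
- tare_key (a joint): travel of the tare key in m: 0 up, 0.004 fully down
- bracket_left_a: left-hand bracket, dull yellow-grey metal 8 mm thick, 0.11 kg, on its base: 76 mm (x) by 26 mm (y -1 to +25), an upright wall 36 mm high along the +y edge (mid-thickness y = +21) and a 24 mm ear to y = -25 at one end. Left-hand: seen with the wall at the back, the ear is at the left (x -38 to -12). Origin: under the middle of the 76 x 50 mm footprint. Pinch the wall from above.
- bracket_left_b: a second left-hand bracket, the same as bracket_left_a
- bracket_right: right-hand bracket: exact mirror image of the left-hand ones, the ear at the right (x +12 to +38) seen with the wall at the back; same frame, size, colour and mass
- bin: blue hopper bin, fixed to the desk, empty, 194 mm (x) by 142 mm (y). Origin: centre of its underside. Low lip (81 mm high) at -x, other walls 128 mm high. Inner floor 10 mm above the origin, x -65 to +83, y -59 to +59 mm.
- jar: bystander: small brown screw-lid jar standing upright, 45 mm across, 52 mm high; origin under its centre
- glue: bystander: glue stick standing upright, 27 mm across, 92 mm high; origin under its centre
- cup: bystander: white mug standing upright, 96 mm high; origin under the middle of its 118 mm length, the round body (83 mm across) is centred 17 mm from it toward +y, the handle reaches 59 mm toward -y
- platform: the weighing platform itself: the sprung steel disc; origin on its axis, 36 mm above the desk (6 mm below its top face)
- scale: the bench scale's white housing, fixed; origin under the centre of its 235 x 165 mm footprint, x from the keys toward the back, y to its left; 28 mm high
Mind the look-alikes: they are no part of the job. What is shaped like the bracket_right but purple or turquoise is not meant.

How it is judged:
On the way, in this order (a step that is already met when the one before it is completed fails the run):
1. the empty bowl stands flat in the middle of the platform, let go (horizontal distance between bowl and platform_top below 0.02 m and z of bowl in the frame of platform_top between -0.004 and 0.006 m and angle between bowl's own z axis and vertical below 0.08 rad and contact force between bowl and platform above 0.8 N and contact force between bowl and the fingers below 0.05 N and contact force between bowl and the arm below 0.05 N and contact force between bowl and bracket_left_a below 0.02 N and contact force between bowl and bracket_left_b below 0.02 N and contact force between bowl and bracket_right below 0.02 N and linear speed of bowl below 0.03 m/s), for 0.2 s.
2. the tare key is pressed down with only the empty bowl on the platform (value of joint tare_key above 0.0028 m and horizontal distance between bowl and platform_top below 0.02 m and z of bowl in the frame of platform_top between -0.004 and 0.006 m and angle between bowl's own z axis and vertical below 0.08 rad and contact force between bowl and platform above 0.8 N and contact force between bowl and the fingers below 0.05 N and contact force between bowl and the arm below 0.05 N and contact force between bowl and bracket_left_a below 0.02 N and contact force between bowl and bracket_left_b below 0.02 N and contact force between bowl and bracket_right below 0.02 N), for 0.1 s.
3. both left-hand brackets lie in the bowl (horizontal distance between each of bracket_left_a, bracket_left_b and bowl below 0.055 m and z of bracket_left_a in the frame of bowl between -0.002 and 0.042 m and contact force between each of bracket_left_a, bracket_left_b and scale below 0.05 N and z of bracket_left_b in the frame of bowl between -0.002 and 0.042 m), for 0.2 s.
At the end, for the whole second after the job is handed in: Both left-hand brackets lie inside the bowl (origins within 55 mm of its axis and below its rim, not touching the scale); the bowl stands flat on the platform within 20 mm of its centre; the right-hand bracket lies inside the bin; the tare key is up; all at rest and let go (all of step 3 and horizontal distance between bowl and platform_top below 0.02 m and z of bowl in the frame of platform_top between -0.004 and 0.006 m and angle between bowl's own z axis and vertical below 0.08 rad and contact force between bowl and platform above 0.8 N and contact force between bowl and the fingers below 0.05 N and contact force between bowl and the arm below 0.05 N and x of bracket_right in the frame of bin between -0.07 and 0.085 m and y of bracket_right in the frame of bin between -0.062 and 0.062 m and z of bracket_right in the frame of bin between 0 and 0.075 m and value of joint tare_key below 0.001 m and linear speed of each of bowl, bracket_left_a, bracket_left_b, bracket_right below 0.02 m/s).
It fails at once if the tare key is pressed when anything but the empty bowl alone, let go, is on the platform (value of joint tare_key above 0.0028 m and not (horizontal distance between bowl and platform_top below 0.03 m and contact force between bowl and platform above 0.3 N and contact force between bowl and the fingers below 0.05 N and contact force between bowl and the arm below 0.05 N and contact force between bowl and bracket_left_a below 0.02 N and contact force between bowl and bracket_left_b below 0.02 N and contact force between bowl and bracket_right below 0.02 N and contact force between each of bracket_left_a, bracket_left_b, bracket_right and platform below 0.02 N)).
It fails at once if the platform is pressed down 7 mm or more, nearly to its overload stop (about 22 N) (z of platform_top in the frame of scale below 0.035 m).
It fails at once if the jar, glue stick or mug is shoved more than 20 mm or tipped (distance of any of jar, glue, cup from where it was at the start of the episode above 0.02 m or angle between any of jar, glue, cup's own z axis and vertical above 0.4 rad).
It also fails if it takes over 72 s, if anything falls off the work surface, if the arm or the gripper's body presses on something with over 40 N, if the wrist force passes 120 N, or if a joint passes its speed limit or range.

### The arm

A 7-joint arm with a two-finger parallel gripper is mounted at the origin on a cart in front of the work surface, level with it; the furniture and walls round the work are solid. World frame = base frame: x ahead of the robot, y to its left, z up, the work surface at z = 0. Lengths are in m, angles in rad, forces in N, time in s.
With the tool pointing down it reaches from about 0.4 to 0.85 m from the base axis. Payload 10.4 kg.
Tool frame: the origin (TCP) lies at the very end of the fingers, on their centre line; the grasp point (between the pads) lies 19 mm behind it (r.pinch_z is the distance from the TCP to the grasp point, in m); z points along the fingers, y is the line along which they close (so a half turn about z gives the same grasp; the last joint's range is limited). The gripper opens to 87 mm and grips with 3 to 60 N. Pads are 19 mm wide; open, the fingers measure 117 mm over their backs; the gripper's body (75 mm by 190 mm) begins 51 mm behind the grasp point.
Start: joints at [-1.152, 0.332, -0.065, 1.46, 0.022, 1.35, -0.088], TCP at [0.267, 0.565, 0.223] pointing down, gripper open.
Joint ranges: [-2.6, 2.6], [-0.5, 2.12], [-1.47, 1.34], [0.16, 2.42], [-1.27, 4.41], [0.06, 2.06], [-2.6, 2.6]. Speed limits (rad/s): [2.22, 2.22, 2.79, 2.79, 3.14, 3.14, 3.14].

### API

Orientations are given as a unit quaternion [x, y, z, w].
In Python, from bench import r, camera gives the robot as it stands. The module is installed in compiled form; this text tells all that it offers.
- The arm moves only by the shell command python3 -m pendant 'ROWS' [FORCE]. ROWS is JSON, a list of rows, each an object with "dp": the shift along the tool's x, y, z as a fraction of full scale, a list of three; "rotation": the turn, a rotation vector about the tool's x, y, z as a fraction of full scale, a list of three; "jaw": the opening, from 0 (shut) to 1 (fully open). A call has 1 to 8 rows; each row is the pose to reach, as a shift and turn from the pose commanded when the call began, along the tool's axes at that moment, turning the shorter way round; what a row does not reach only later rows make up. Full scale, the value 1, is 0.15 m for a shift and 2 pi rad for a turn. A row lasts 1/8 s, in which the tool goes at most 62.5 mm and 10.7 degrees, less where a joint would pass 70% of its speed; a pose out of reach is approached as far as the arm can. A call with a number of a shift or a turn outside -1 to 1 is refused whole. A call with a gripper value outside its range is refused whole. The fingers move at their own pace and stop on an object; FORCE is the grip in N (left out, the last holds). Time passes only in rows, so rows that repeat a pose let the fingers close. It gives the time, the measured TCP pose, the force, the opening and the grip force at its end, in the units of the state.
- r.read_state(): the state, without advancing time (a new reading comes with each control period).
- camera(name): name is "side" or "top" or "wrist"; returns a dict with "image" (384x512x3 uint8, red, green, blue), "z_map" (384x512 float32, m along the optical axis (not along the pixel's ray), 0 where there is no reading), "mtx" (3x3 intrinsics, pixels), "distortion" ([k1, k2, p1, p2, k3] as OpenCV has them; the pictures are not rectified), "T" (4x4, takes a point from camera to world coordinates). Camera axes: x right, y down, z forward; pixel columns grow to the right and rows downward; lengths in m; the calibration is good to about 2 mm. A picture is of the moment at which its call begins.
- r.close_job(): hands the job in; it is judged then, once.
The state is a dict: "time": time; "joint_positions": joint angles; "joint_vel": joint speeds; "joint_torque": joint torques, N m; "ee_pos": TCP position; "eef_rot": TCP orientation; "ft_force": force on the tool from outside, world axes, zero at the start; "torque": the same for the moment, N m; "width": finger opening in m; "grip_force": force on a finger pad.
Only numpy, scipy, OpenCV 4.12 (cv2) and the standard library are available. Lean on these libraries where they do the work, as an engineer would, in place of code of your own. Each camera call takes 0.05 s, during which the arm holds its last target. There are 200 camera calls.

## Working session

There is one attempt and no reset: what is moved stays moved. The work goes in short steps, Python scripts to look and compute and a shell command to move; the robot and the scene stay as the last step left them, time stands still between calls to the robot, and variables do not carry over. Pictures are saved under pics/ and viewed, at most 10 in all, crops included, and the job is handed in when it is done.

```bash
mkdir -p pics; cat > h.py <<'E'
import numpy as np, cv2, sys
from bench import r, camera
from scipy.spatial.transform import Rotation as R
def cloud(c):
    h,w=c["z_map"].shape
    u,v=np.meshgrid(np.arange(w),np.arange(h))
    p=cv2.undistortPoints(np.stack([u,v],-1).reshape(-1,1,2).astype(float),c["mtx"],np.array(c["distortion"])).reshape(h,w,2)
    z=c["z_map"]; P=np.dstack([p*z[...,None],z])
    T=np.array(c["T"]); W=P@T[:3,:3].T+T[:3,3]; W[z==0]=np.nan
    return W
def ray(c,uv,h):
    "cast pixels onto plane z=h"
    p=cv2.undistortPoints(np.array(uv,float).reshape(-1,1,2),c["mtx"],np.array(c["distortion"])).reshape(-1,2)
    T=np.array(c["T"]); d=np.c_[p,np.ones(len(p))]@T[:3,:3].T
    return T[:3,3]+d*((h-T[2,3])/d[:,2])[:,None]
def save(c,name):
    cv2.imwrite(name,c["image"][:,:,::-1])
E
python3 - <<'E'
from h import *
a=camera("top");b=camera("side")
for n,c in(("top",a),("side",b)):
    im=cv2.resize(c["image"],(800,600),interpolation=cv2.INTER_CUBIC); cv2.imwrite(f"pics/{n}0.png",im[:,:,::-1]); print(n,np.round(c["T"],3).tolist(),c["mtx"].tolist())
s=r.read_state(); print({k:np.round(v,3).tolist() for k,v in s.items()},r.pinch_z)
E
```

```text
top [[0.008, -0.996, 0.093, 0.352], [-1.0, -0.008, -0.002, 0.018], [0.003, -0.093, -0.996, 1.504], [0.0, 0.0, 0.0, 1.0]] [[477.55737112623734, 0.0, 256.60646094841326], [0.0, 477.55737112623734, 198.2081932802659], [0.0, 0.0, 1.0]]
side [[-0.981, -0.077, 0.18, 0.213], [-0.196, 0.371, -0.908, 1.501], [0.003, -0.925, -0.379, 0.678], [0.0, 0.0, 0.0, 1.0]] [[446.1337843699223, 0.0, 265.29005420218914], [0.0, 446.1337843699223, 190.1732129666918], [0.0, 0.0, 1.0]]
{'time': 0.1, 'joint_positions': [-1.152, 0.333, -0.065, 1.461, 0.022, 1.35, -0.089], 'joint_vel': [-0.001, -0.002, -0.001, -0.002, -0.001, -0.002, 0.001], 'joint_torque': [0.002, -62.455, 0.025, -39.071, -0.062, 0.037, 0.0], 'ee_pos': [0.267, 0.565, 0.222], 'eef_rot': [0.219, 0.976, -0.001, -0.0], 'ft_force': [-0.423, 0.104, 0.804], 'torque': [0.002, -0.079, -0.009], 'grip_force': 0.0, 'width': 0.087} 0.0187
```

View pics/top0.png

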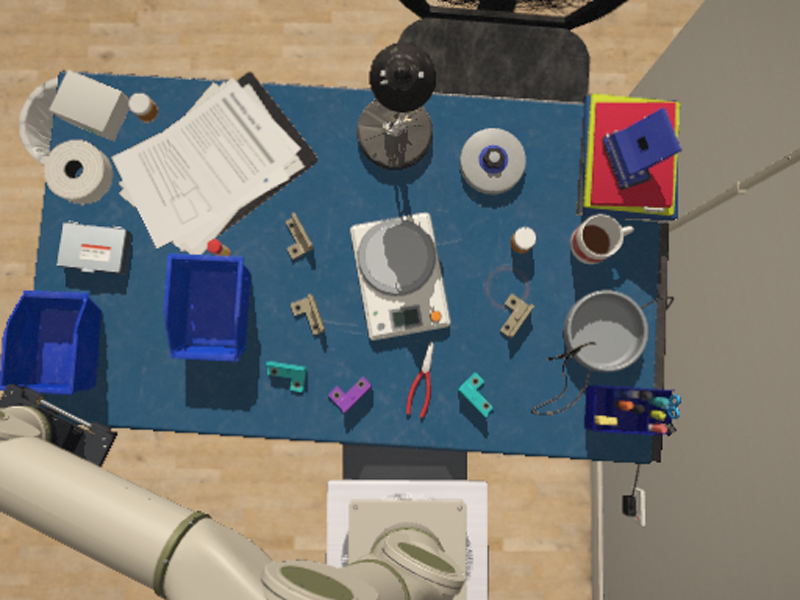

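View pics/side0.png

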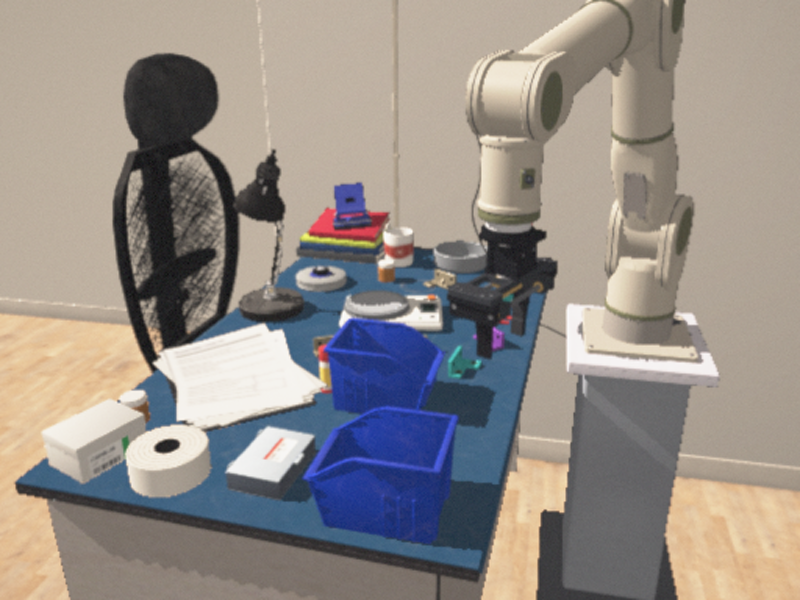

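The top view (800x600) shows the scale platform at (397,257), the orange key at (436,316), the bowl at (605,330) and the mug at (597,240). The jar is at (523,240) and the glue stick, red-capped, at about (218,248). The tan brackets are at (299,237), (308,313) and (516,315), and there are two blue bins at (205,307) and (50,342). Next I measure them.

```bash
cat > m.py <<'E'
from h import *
a=camera("top"); W=cloud(a); np.save("W.npy",W)
im=a["image"]; hsv=cv2.cvtColor(im,cv2.COLOR_RGB2HSV); H,S,V=cv2.split(hsv)
k=.64
def box(x0,y0,x1,y1):
    m=np.zeros(H.shape,bool); m[int(y0*k):int(y1*k),int(x0*k):int(x1*k)]=1; return m
desk=W[box(350,180,360,200)]; print("desk z",np.nanmedian(W[box(320,350,400,370)][:,2]))
# brackets: not blue
for n,b in(("A",(280,205,320,268)),("B",(285,285,330,340)),("C",(495,288,535,345))):
    m=box(*b)&((H<60)&(V>60))
    P=W[m]; print(n,"px",m.sum(),"ztop pct",np.round(np.nanpercentile(P[:,2],[5,50,95]),3))
    hi=P[P[:,2]>.028]; 
    print("  hi n",len(hi),"rect",cv2.minAreaRect((hi[:,:2]*1000).astype(np.float32)))
    lo=P[P[:,2]<.02]; print("  lo n",len(lo),"rect",cv2.minAreaRect((lo[:,:2]*1000).astype(np.float32)))
# bowl rim
m=box(555,280,660,380)
P=W[m]; q=P[(P[:,2]>.040)&(P[:,2]<.058)]; print("bowl",np.nanmedian(q[:,2]),cv2.minEnclosingCircle((q[:,:2]*1000).astype(np.float32)))
m=box(350,215,445,300);P=W[m]; q=P[(P[:,2]>.036)&(P[:,2]<.05)]; print("plat",np.nanmedian(q[:,2]),cv2.minEnclosingCircle((q[:,:2]*1000).astype(np.float32)))
m=box(425,305,448,328)&(H>4)&(H<18)&(S>170)&(V>120);P=W[m]; print("tare",m.sum(),np.nanmedian(P,0), np.argwhere(m).mean(0)/k)
m=box(340,200,460,350);P=W[m];q=P[(P[:,2]>.018)&(P[:,2]<.033)];print("scale",cv2.minAreaRect((q[:,:2]*1000).astype(np.float32)))
for n,b in(("near",(155,245,260,370)),("far",(0,285,115,400))):
    m=box(*b)&(H>110)&(H<130)&(S>150);P=W[m]
    q=P[P[:,2]>.12]; q2=P[(P[:,2]>.075)]; fl=P[(P[:,2]<.02)&(P[:,2]>.006)]
    print(n,"max",np.nanpercentile(P[:,2],99),"rim",cv2.minAreaRect((q[:,:2]*1000).astype(np.float32)),cv2.minAreaRect((q2[:,:2]*1000).astype(np.float32)),"floor",len(fl),np.nanmedian(fl,0))
for n,b in(("jar",(508,225,540,260)),("cup",(565,210,640,265)),("glue",(205,235,235,256)),("knob",(455,120,530,200)),("lamp",(355,40,440,170)),("books",(580,90,685,220)),("pens",(580,385,690,436))):
    P=W[box(*b)];q=P[P[:,2]>.03];print(n,np.round(np.nanmin(q,0),3),np.round(np.nanmax(q,0),3))
cr=[cv2.resize(im[int(y*k):int(y*k)+51,int(x*k):int(x*k)+51],(260,260),interpolation=cv2.INTER_CUBIC) for x,y in((260,198),(268,273),(476,275))]
cr2=[cv2.resize(im[int(y*k):int(y*k)+90,int(x*k):int(x*k)+90],(260,260)) for x,y in((140,238),(0,275),(540,265))]
cv2.imwrite("pics/crops.png",np.vstack([np.hstack(cr),np.hstack(cr2)])[:,:,::-1])
E
python3 m.py
```

```text
desk z 0.0006416618381166472
A px 260 ztop pct [0.001 0.01  0.039]
  hi n 60 rect ((647.9146728515625, 215.56585693359375), (74.46227264404297, 7.866025924682617), 29.737516403198242)
  lo n 197 rect ((644.6309204101562, 236.01524353027344), (88.07949829101562, 48.43608093261719), 28.100994110107422)
B px 259 ztop pct [0.003 0.011 0.038]
  hi n 67 rect ((483.58953857421875, 183.98898315429688), (73.07388305664062, 8.33505630493164), 20.87041664123535)
  lo n 183 rect ((478.3679504394531, 203.01663208007812), (80.50958251953125, 48.40491485595703), 23.03411102294922)
C px 288 ztop pct [0.002 0.01  0.038]
  hi n 66 rect ((469.96038818359375, -222.3604736328125), (8.142333030700684, 75.28690338134766), 54.87297439575195)
  lo n 216 rect ((485.2021789550781, -203.58612060546875), (42.223243713378906, 79.24968719482422), 56.34465408325195)
bowl 0.047592467817234585 ((434.45245361328125, -374.45294189453125), 103.40577697753906)
plat 0.04272021557556083 ((584.698974609375, 17.47598648071289), 88.10576629638672)
tare 26 [ 0.47863632 -0.05301519  0.03486297] [315.625   435.15625]
scale ((559
[... 306 characters left out ...]
28222656), 87.3666000366211) floor 1422 [0.49254396 0.3971287  0.01135241]
far max 0.13180761183256315 rim ((390.34515380859375, 684.0609130859375), (151.45245361328125, 135.0923614501953), 89.16244506835938) ((419.8799133300781, 683.9005737304688), (150.947021484375, 194.2837677001953), 89.50455474853516) floor 1167 [0.4173209  0.71154091 0.01173571]
jar [ 0.61  -0.249  0.03 ] [ 0.653 -0.206  0.062]
cup [ 0.589 -0.457  0.03 ] [ 0.695 -0.327  0.101]
glue [0.593 0.364 0.032] [0.639 0.408 0.098]
knob [ 0.739 -0.228  0.03 ] [ 0.86  -0.104  0.05 ]
lamp [ 0.782 -0.044  0.03 ] [0.927 0.105 0.393]
books [ 0.665 -0.554  0.03 ] [ 0.931 -0.346  0.207]
pens [ 0.252 -0.505  0.03 ] [ 0.343 -0.353  0.147]
```

View pics/crops.png

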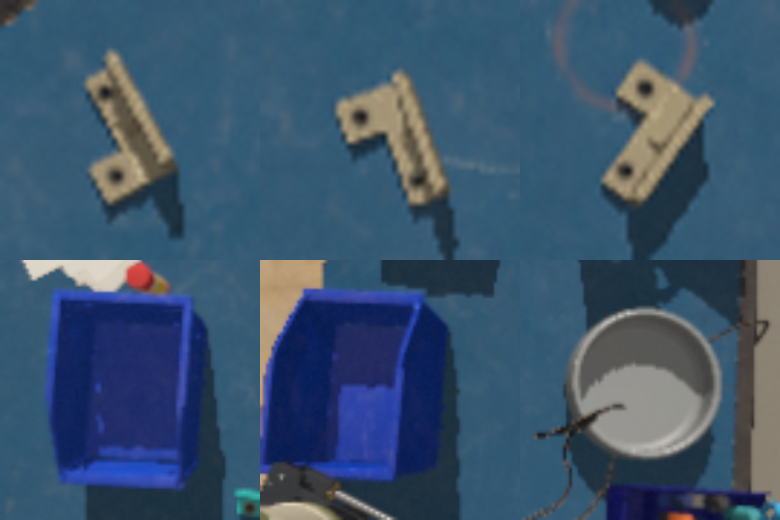

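The crops show wall and ear positions. A (0.648, 0.216) is right-hand. B (0.484, 0.184) and C (0.470, -0.222) are left-hand. The near bin matches the stated 194x142 mm. I'm writing a planner helper and refining the circle fits.

```bash
cat > plan.py <<'E'
from h import *
def plan(pts,yaw=None,p0=None):
    "print the tool-axis fractions for waypoints (world), turning to tool-y heading yaw (deg) in the first call"
    s=r.read_state(); p=np.array(s["ee_pos"] if p0 is None else p0,float); M=R.from_quat(s["eef_rot"]).as_matrix()
    y0=np.degrees(np.arctan2(M[1,1],M[0,1])); 
    rot=None
    if yaw is not None:
        d=-((yaw-y0+180)%360-180); c,sn=np.cos(np.radians(yaw)),np.sin(np.radians(yaw))
        M2=np.array([[-sn,c,0],[c,sn,0],[0,0,-1]]).T
        rot=R.from_matrix(M.T@M2).as_rotvec()/(2*np.pi)
    print("pos",np.round(p,4),"yaw %.1f"%y0,"tilt %.2f deg"%np.degrees(np.arccos(-M[2,2])),"t",s["time"])
    for i,w in enumerate(pts):
        w=np.array(w,float); n=max(1,int(np.ceil(np.abs(M.T@(w-p)).max()/.15-1e-6)))
        for k in range(n):
            d=M.T@((w-p)/n)/.15
            print(w if k==n-1 else "..","dp",np.round(d,4).tolist(),"rot",np.round(rot,4).tolist() if rot is not None else "","rows>=",int(np.ceil(max(np.linalg.norm(d)*.15/.0625, 0 if rot is None else np.linalg.norm(rot)*360/10.7)))); 
            if rot is not None: M=M2; rot=None
        p=w
E
python3 - <<'E'
from plan import *
from scipy.optimize import least_squares
W=np.load("W.npy").reshape(-1,3)
for n,c,rad,z0,z1 in(("bowl",(.434,-.374),.076,.043,.055),("plat",(.584,.017),None,.039,.047)):
    P=W[(np.hypot(W[:,0]-c[0],W[:,1]-c[1])<.1)&(W[:,2]>z0)&(W[:,2]<z1)]
    for _ in range(4):
        if rad: 
            f=least_squares(lambda q:np.hypot(P[:,0]-q[0],P[:,1]-q[1])-q[2],[*c,rad],loss="soft_l1",f_scale=.002).x; c=f[:2]
        else:
            P=P[np.hypot(P[:,0]-c[0],P[:,1]-c[1])<.078]; c=(P[:,:2].max(0)+P[:,:2].min(0))/2; f=c
    print(n,len(P),f,np.median(P[:,2]))
yw=np.radians(10.85)
for s in(1,-1):
    a=s*yw; tk=np.array([.5847,.0175])+[[np.cos(a),-np.sin(a)],[np.sin(a),np.cos(a)]]@np.array([-.131,-.055]);print("tare pred",s,tk)
plan([(.44,.25,.24),(.47,-.02,.24),(.44,-.29,.24)],45)
E
```

```text
bowl 380 [ 0.4500043  -0.38870416  0.07528538] 0.04792115167643163
plat 1320 [0.59251524 0.02358417] 0.04287366986412411
tare pred 1 [ 0.46639496 -0.06117602]
tare pred -1 [ 0.44568873 -0.01185755]
pos [0.2671 0.5647 0.222 ] yaw 64.7 tilt 0.06 deg t 0.15
.. dp [-0.9695, -0.702, -0.0594] rot [-0.0002, 0.0, 0.0547] rows>= 3
[0.44 0.25 0.24] dp [-1.1493, -0.3344, -0.0601] rot  rows>= 3
.. dp [-0.7071, -0.5657, 0.0] rot  rows>= 3
[ 0.47 -0.02  0.24] dp [-0.7071, -0.5657, 0.0] rot  rows>= 3
.. dp [-0.5657, -0.7071, 0.0] rot  rows>= 3
[ 0.44 -0.29  0.24] dp [-0.5657, -0.7071, 0.0] rot  rows>= 3
```

```bash
python3 -m pendant '[{"dp":[-0.97,-0.70,-0.06],"rotation":[0,0,0.0547],"jaw":0.45},{"dp":[-0.97,-0.70,-0.06],"rotation":[0,0,0.0547],"jaw":0.45},{"dp":[-0.97,-0.70,-0.06],"rotation":[0,0,0.0547],"jaw":0.45}]' 15
python3 -m pendant '[{"dp":[-1,-0.33,-0.06],"rotation":[0,0,0],"jaw":0.45},{"dp":[-1,-0.33,-0.06],"rotation":[0,0,0],"jaw":0.45},{"dp":[-1,-0.33,-0.06],"rotation":[0,0,0],"jaw":0.45}]'
python3 - <<'E'
from plan import *
plan([(.47,-.02,.24),(.44,-.27,.24)],45)
c=camera("wrist"); save(c,"pics/w0.png")
E
```

```text
time: 0.52
ee_pos: [0.3549, 0.4057, 0.2315]
eef_rot: [0.384, 0.923, -0.0, 0.0]
ft_force: [0.3, 0.8, -0.5]
width: 0.065
grip_force: 0.0
time: 0.9
ee_pos: [0.4263, 0.2634, 0.2408]
eef_rot: [0.384, 0.923, 0.0, 0.0]
ft_force: [0.5, 0.7, -0.5]
width: 0.041
grip_force: 0.0
pos [0.4263 0.2634 0.2408] yaw 44.8 tilt 0.03 deg t 0.9
.. dp [-0.7731, -0.5621, 0.0028] rot [0.0, 0.0001, -0.0006] rows>= 3
[ 0.47 -0.02  0.24] dp [-0.7709, -0.565, 0.0027] rot  rows>= 3
.. dp [-0.5185, -0.66, 0.0] rot  rows>= 3
[ 0.44 -0.27  0.24] dp [-0.5185, -0.66, 0.0] rot  rows>= 3
```

```bash
python3 -m pendant '[{"dp":[-0.77,-0.56,0],"rotation":[0,0,0],"jaw":0.45},{"dp":[-0.77,-0.56,0],"rotation":[0,0,0],"jaw":0.45},{"dp":[-0.77,-0.56,0],"rotation":[0,0,0],"jaw":0.45}]'
python3 -m pendant '[{"dp":[-0.77,-0.56,0],"rotation":[0,0,0],"jaw":0.45},{"dp":[-0.77,-0.56,0],"rotation":[0,0,0],"jaw":0.45},{"dp":[-0.77,-0.56,0],"rotation":[0,0,0],"jaw":0.45}]'
python3 - <<'E'
from h import *
c=camera("wrist"); save(c,"pics/w1.png"); np.savez("w1.npz",**c)
E
python3 -m pendant '[{"dp":[-0.52,-0.66,0],"rotation":[0,0,0],"jaw":0.45},{"dp":[-0.52,-0.66,0],"rotation":[0,0,0],"jaw":0.45},{"dp":[-0.52,-0.66,0],"rotation":[0,0,0],"jaw":0.45}]'
python3 -m pendant '[{"dp":[-0.52,-0.66,0],"rotation":[0,0,0],"jaw":0.45},{"dp":[-0.52,-0.66,0],"rotation":[0,0,0],"jaw":0.45},{"dp":[-0.52,-0.66,0],"rotation":[0,0,0],"jaw":0.45},{"dp":[-0.52,-0.66,0],"rotation":[0,0,0],"jaw":0.45}]'
python3 - <<'E'
from h import *
c=camera("wrist"); save(c,"pics/w2.png"); np.savez("w2.npz",**c)
a=camera("top"); np.savez("t2.npz",**a)
i=[np.load(f)["image"] for f in("w1.npz","w2.npz")]
far=cv2.resize(a["image"][170:260,0:170],(512,272),interpolation=cv2.INTER_CUBIC)
o=np.hstack([np.vstack(i),np.vstack([far,np.zeros((496,512,3),np.uint8)])]); cv2.imwrite("pics/c2.png",cv2.resize(o,(800,600))[:,:,::-1])
E
```

```text
time: 1.32
ee_pos: [0.4476, 0.1221, 0.2407]
eef_rot: [0.385, 0.923, 0.0, 0.0]
ft_force: [0.0, 0.8, 0.6]
width: 0.0393
grip_force: 0.0
time: 1.7
ee_pos: [0.4696, -0.0185, 0.2407]
eef_rot: [0.385, 0.923, 0.0, 0.0]
ft_force: [-0.6, 0.7, 0.2]
width: 0.0391
grip_force: 0.0
time: 2.12
ee_pos: [0.4539, -0.1436, 0.2407]
eef_rot: [0.385, 0.923, -0.0, 0.0]
ft_force: [-0.1, 1.1, 0.1]
width: 0.0393
grip_force: 0.0
time: 2.62
ee_pos: [0.4407, -0.2637, 0.2401]
eef_rot: [0.382, 0.924, 0.0, -0.0]
ft_force: [0.3, 0.1, -0.3]
width: 0.0393
grip_force: 0.0
```

View pics/c2.png

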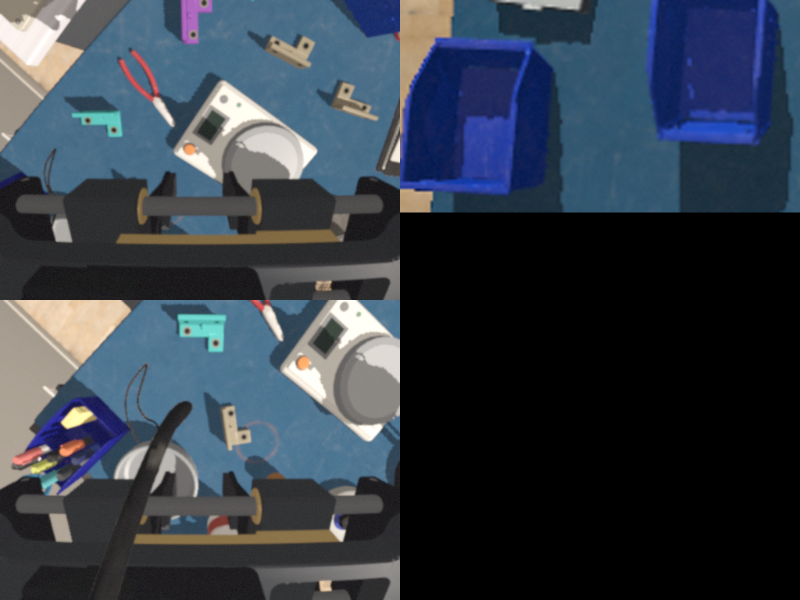

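Wrist views: scale upper right, bowl at about (160,475) in the composite, and a black curved cable passing very close to the camera. The far bin has its lip on the opposite side and a different shape. I need to know where that cable is.

```bash
python3 - <<'E'
from h import *
for f in("t2","w2"):
    c=dict(np.load(f+".npz")); W=cloud(c); V=c["image"].max(2)
    if f=="w2":
        P=W[(V<60)]; u=np.argwhere(V<60)
        for (v,uu) in [(140,235),(160,215),(200,190),(240,170),(290,150),(340,135),(375,125)]: print((uu,v),W[v,uu].round(3),c["z_map"][v,uu])
        print(np.round(c["T"],3)[:3,3])
    else:
        T0=np.load("W.npy")
        V0=camera("side"); WS=cloud(V0)
        m=(T0[...,1]<-.25)&(T0[...,1]>-.55)&(T0[...,0]>.33)&(T0[...,0]<.56)&(T0[...,2]>.055); print("top0 high",m.sum()); print(np.round(T0[m][:40:2],3).tolist())
        m=(WS[...,1]<-.2)&(WS[...,1]>-.6)&(WS[...,0]>.33)&(WS[...,0]<.58)&(WS[...,2]>.055); P=WS[m];print("side",m.sum(),np.round(P[::max(1,len(P)//25)],3).tolist())
        save(V0,"pics/side2.png")
E
```

```text
top0 high 190
[[0.525, -0.387, 0.06], [0.409, -0.265, 0.396], [0.409, -0.269, 0.398], [0.407, -0.257, 0.399], [0.407, -0.262, 0.4], [0.407, -0.267, 0.396], [0.407, -0.271, 0.4], [0.405, -0.252, 0.391], [0.405, -0.255, 0.397], [0.405, -0.26, 0.399], [0.403, -0.254, 0.391], [0.4, -0.25, 0.389], [0.408, -0.304, 0.155], [0.404, -0.29, 0.235], [0.401, -0.278, 0.25], [0.401, -0.286, 0.241], [0.402, -0.298, 0.143], [0.398, -0.278, 0.25], [0.395, -0.262, 0.277], [0.395, -0.269, 0.268]]
side 7141 [[0.579, -0.569, 0.705], [0.341, -0.551, 0.689], [0.534, -0.565, 0.665], [0.438, -0.205, 0.644], [0.448, -0.206, 0.604], [0.334, -0.565, 0.549], [0.441, -0.223, 0.548], [0.415, -0.231, 0.53], [0.427, -0.572, 0.48], [0.386, -0.569, 0.46], [0.341, -0.569, 0.439], [0.548, -0.571, 0.408], [0.437, -0.222, 0.436], [0.418, -0.568, 0.367], [0.368, -0.58, 0.345], [0.551, -0.574, 0.312], [0.445, -0.238, 0.354], [0.438, -0.223, 0.333], [0.411, -0.267, 0.302], [0.572, -0.565, 0.205], [0.427, -0.278, 0.254], [0.358, -0.571, 0.166], [0.486, -0.578, 0.128], [0.365, -0.571, 0.112], [0.454, -0.573, 0.077], [0.344, -0.361, 0.062]]
(235, 140) [ 0.387 -0.215  0.343] 0.059580274
(215, 160) [ 0.386 -0.22   0.351] 0.051937472
(190, 200) [nan nan nan] 0.0
(170, 240) [nan nan nan] 0.0
(150, 290) [nan nan nan] 0.0
(135, 340) [nan nan nan] 0.0
(125, 375) [nan nan nan] 0.0
[ 0.386 -0.208  0.403]
```

View pics/side2.png

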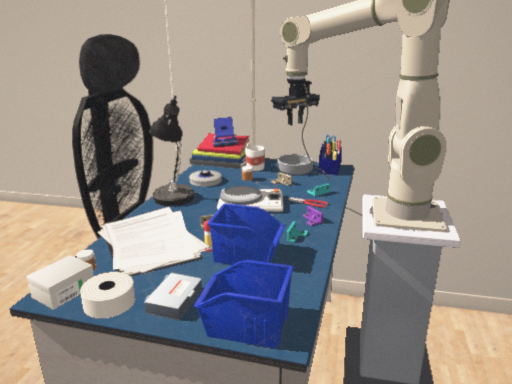

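```bash
python3 - <<'E'
from h import *
T0=np.load("W.npy"); 
m=(T0[...,1]<-.15)&(T0[...,1]>-.56)&(T0[...,0]>.28)&(T0[...,0]<.58)&(T0[...,2]>.06)&(T0[...,2]<.8)
m&=~((T0[...,0]<.36)&(T0[...,1]<-.34)&(T0[...,2]<.16))
P=T0[m];P=P[np.argsort(P[:,2])];b=np.digitize(P[:,2],np.arange(0,.6,.03))
for i in np.unique(b): q=P[b==i]; print(len(q),q.min(0).round(3),q.max(0).round(3))
# dark thin pixels in side view, near gripper/bowl
c=camera("side");W=cloud(c); 
im=cv2.resize(c["image"][80:190,260:380],(720,660))[:600]
a=dict(np.load("t2.npz"))["image"][150:290,310:450]
cv2.imwrite("pics/z3.png",np.hstack([im[:,:,::-1][:,:400*1],cv2.resize(a,(400,400))[:,:,::-1] if 0 else np.vstack([cv2.resize(a,(400,400)),np.zeros((200,400,3),np.uint8)])[:,:,::-1]]))
E
```

```text
6 [ 0.363 -0.301  0.062] [ 0.375 -0.293  0.087]
8 [ 0.378 -0.293  0.09 ] [ 0.389 -0.29   0.114]
6 [ 0.392 -0.3    0.12 ] [ 0.405 -0.291  0.146]
1 [ 0.408 -0.304  0.155] [ 0.408 -0.304  0.155]
3 [ 0.404 -0.292  0.228] [ 0.407 -0.286  0.239]
10 [ 0.393 -0.286  0.241] [ 0.401 -0.266  0.27 ]
10 [ 0.389 -0.262  0.274] [ 0.395 -0.242  0.296]
2 [ 0.385 -0.216  0.325] [ 0.388 -0.215  0.329]
11 [ 0.385 -0.228  0.336] [ 0.392 -0.215  0.359]
25 [ 0.387 -0.25   0.36 ] [ 0.403 -0.223  0.389]
22 [ 0.4   -0.274  0.391] [ 0.409 -0.247  0.401]
```

View pics/z3.png

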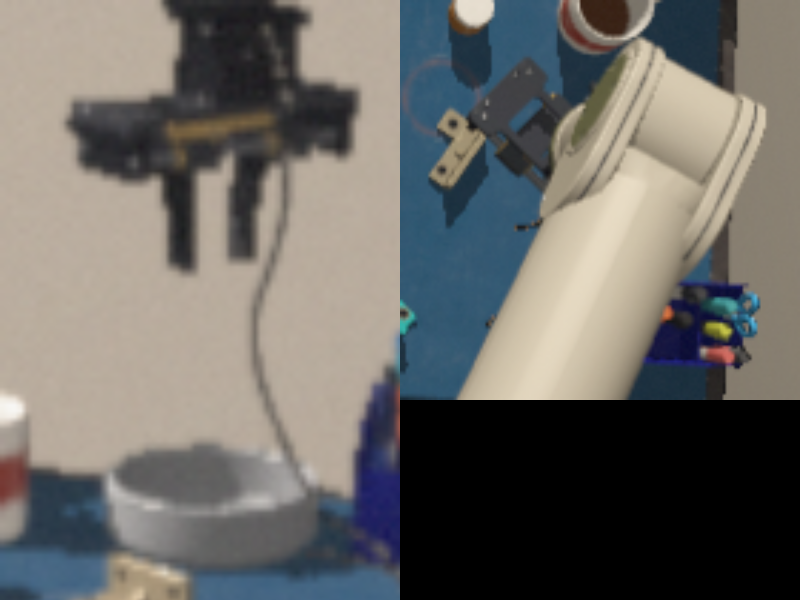

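The side crop shows a thin wavy cable standing at the bowl's near-left side. It runs from the desk at about (0.36, -0.30) up to z 0.40, close to the camera. I'll move +x away from it and cross-check positions with the wrist depth.

```bash
python3 - <<'E'
from plan import *
from scipy.optimize import least_squares
def fit(P,c,rad):
    for _ in range(3):
        q=least_squares(lambda q:np.hypot(P[:,0]-q[0],P[:,1]-q[1])-q[2],[*c,rad],loss="soft_l1",f_scale=.002).x
    return q
w2=dict(np.load("w2.npz"));w1=dict(np.load("w1.npz"))
W=cloud(w2).reshape(-1,3);P=W[(abs(np.hypot(W[:,0]-.45,W[:,1]+.389)-.076)<.015)&(W[:,2]>.043)&(W[:,2]<.055)];print("bowl wrist",len(P),fit(P,(.45,-.389),.076),np.median(P[:,2]))
for n,w in(("w1",w1),("w2",w2),("top",dict(np.load("t2.npz")))):
    Wg=cloud(w); im=w["image"]; HSV=cv2.cvtColor(im,cv2.COLOR_RGB2HSV)
    m=(HSV[...,0]>4)&(HSV[...,0]<18)&(HSV[...,1]>150)&(HSV[...,2]>120)&(np.hypot(Wg[...,0]-.478,Wg[...,1]+.053)<.02)
    mm=np.argwhere(m); print(n,"tare n",m.sum(),np.nanmean(Wg[m],0), ray(w,[mm.mean(0)[::-1]],.034))
    # platform edge: desk/housing below ->  points z .039-.047 near; take hull circle
    m=(Wg[...,2]>.039)&(Wg[...,2]<.047)&(np.hypot(Wg[...,0]-.595,Wg[...,1]-.025)<.085)
    m=cv2.morphologyEx(m.astype(np.uint8),cv2.MORPH_OPEN,np.ones((3,3))); 
    k=max(cv2.findContours(m,0,1)[0],key=cv2.contourArea)[:,0]; Q=Wg[k[:,1],k[:,0]];Q=Q[~np.isnan(Q[:,0])]; print("  plat",len(Q),fit(Q,(.595,.025),.075),np.median(Q[:,2]), "ext",Q.min(0),Q.max(0))
    q=Wg[(Wg[...,2]>.022)&(Wg[...,2]<.031)&(np.hypot(Wg[...,0]-.56,Wg[...,1]-.02)<.16)]; print("  scale",cv2.minAreaRect((q[:,:2]*1000).astype(np.float32)))
print(np.round(r.read_state()["joint_positions"],2))
plan([(.52,-.30,.25),(.508,-.340,.25),(.508,-.340,.11),(.508,-.340,.023)],45)
E
```

```text
bowl wrist 875 [ 0.45001409 -0.38879494  0.07531832] 0.0486258760791613
w1 tare n 88 [ 0.47621607 -0.05159983  0.03483208] [[ 0.47634639 -0.05179121  0.034     ]]
  plat 300 [0.5874105  0.03354179 0.06518971] 0.04252164932240718 ext [ 0.5214946  -0.03496577  0.03902584] [0.66297408 0.1003144  0.04561062]
  scale ((559.904541015625, 18.795013427734375), (231.57273864746094, 161.5911102294922), 10.710200309753418)
w2 tare n 18 [ 0.47140845 -0.05664882  0.03396271] [[ 0.47139454 -0.05665606  0.034     ]]
  plat 307 [0.59116016 0.01803979 0.06795316] 0.04170974242611697 ext [ 0.52122158 -0.04889872  0.03904466] [0.67014666 0.09019885 0.04437143]
  scale ((559.4934692382812, 17.912841796875), (231.0931854248047, 161.53443908691406), 11.008612632751465)
top tare n 32 [ 0.47808618 -0.05305941  0.03458915] [[ 0.47813398 -0.05308716  0.034     ]]
  plat 131 [0.61514122 0.05786305 0.09317144] 0.04283596883111662 ext [ 0.52339884 -0.04760998  0.03904762] [0.62749989 0.02620947 0.04696473]
  scale ((559.8157958984375, 19.75897216796875), (233.33810424804688, 163.0730438232422), 10.200200080871582)
[-0.29  0.07  0.78  1.76 -0.05  1.33  1.29]
pos [ 0.4405 -0.2639  0.2404] yaw 45.2 tilt 0.04 deg t 2.825
[ 0.52 -0.3   0.25] dp [-0.5456, 0.2032, -0.064] rot [0.0001, -0.0001, 0.0004] rows>= 2
[ 0.508 -0.34   0.25 ] dp [-0.132, -0.2451, 0.0] rot  rows>= 1
[ 0.508 -0.34   0.11 ] dp [0.0, 0.0, 0.9333] rot  rows>= 3
[ 0.508 -0.34   0.023] dp [0.0, 0.0, 0.58] rot  rows>= 2
```

```bash
python3 -m pendant '[{"dp":[-0.546,0.203,-0.064],"rotation":[0,0,0],"jaw":0.45},{"dp":[-0.546,0.203,-0.064],"rotation":[0,0,0],"jaw":0.45},{"dp":[-0.634,-0.039,-0.064],"rotation":[0,0,0],"jaw":0.45},{"dp":[-0.634,-0.039,-0.064],"rotation":[0,0,0],"jaw":0.45},{"dp":[-0.634,-0.039,0.4],"rotation":[0,0,0],"jaw":0.45},{"dp":[-0.634,-0.039,0.8],"rotation":[0,0,0],"jaw":0.45},{"dp":[-0.634,-0.039,0.87],"rotation":[0,0,0],"jaw":0.45},{"dp":[-0.634,-0.039,0.87],"rotation":[0,0,0],"jaw":0.45}]'
python3 - <<'E'
from plan import *
w=camera("wrist"); W=cloud(w).reshape(-1,3)
from scipy.optimize import least_squares
P=W[(abs(np.hypot(W[:,0]-.45,W[:,1]+.389)-.076)<.02)&(W[:,2]>.043)&(W[:,2]<.055)];print(len(P))
print(least_squares(lambda q:np.hypot(P[:,0]-q[0],P[:,1]-q[1])-q[2],[.45,-.389,.076],loss="soft_l1",f_scale=.002).x,np.median(P[:,2]))
plan([(.5037,-.3351,.023)],45)
E
```

```text
time: 3.82
ee_pos: [0.5033, -0.3366, 0.1107]
eef_rot: [0.382, 0.924, 0.0, -0.0]
ft_force: [-0.2, 0.0, 0.6]
width: 0.0392
grip_force: 0.0
3584
[ 0.45025639 -0.38815324  0.0746138 ] 0.04852118752991863
pos [ 0.5039 -0.3373  0.1121] yaw 45.0 tilt 0.12 deg t 3.875
[ 0.5037 -0.3351  0.023 ] dp [0.0125, 0.0085, 0.5937] rot [0.0001, 0.0003, 0.0001] rows>= 2
```

```bash
python3 -m pendant '[{"dp":[0.012,0.008,0.3],"rotation":[0,0,0],"jaw":0.45},{"dp":[0.012,0.008,0.59],"rotation":[0,0,0],"jaw":0.45},{"dp":[0.012,0.008,0.59],"rotation":[0,0,0],"jaw":0.45},{"dp":[0.012,0.008,0.59],"rotation":[0,0,0],"jaw":0},{"dp":[0.012,0.008,0.59],"rotation":[0,0,0],"jaw":0},{"dp":[0.012,0.008,0.59],"rotation":[0,0,0],"jaw":0},{"dp":[0.012,0.008,0.59],"rotation":[0,0,0],"jaw":0}]' 40
python3 -m pendant '[{"dp":[0,0,-0.2],"rotation":[0,0,0],"jaw":0},{"dp":[0,0,-0.5],"rotation":[0,0,0],"jaw":0},{"dp":[0,0,-0.85],"rotation":[0,0,0],"jaw":0},{"dp":[0,0,-0.85],"rotation":[0,0,0],"jaw":0}]' 40
python3 - <<'E'
from plan import *
plan([(.5697,-.18,.15),(.6497,-.02,.15),(.6497,.0792,.15)],45)
E
```

```text
time: 4.75
ee_pos: [0.5027, -0.3353, 0.0223]
eef_rot: [0.383, 0.924, -0.0, 0.001]
ft_force: [1.1, -3.0, 2.4]
width: 0.008
grip_force: 39.9
time: 5.25
ee_pos: [0.504, -0.3363, 0.1529]
eef_rot: [0.383, 0.924, 0.0, 0.003]
ft_force: [0.5, 0.2, -3.1]
width: 0.0076
grip_force: 39.9
pos [ 0.504  -0.3363  0.1529] yaw 45.0 tilt 0.37 deg t 5.25
.. dp [0.2137, 0.5232, 0.0099] rot [0.0004, 0.0009, -0.0001] rows>= 2
[ 0.5697 -0.18    0.15  ] dp [0.2135, 0.5234, 0.0098] rot  rows>= 2
.. dp [0.1886, 0.5657, 0.0] rot  rows>= 2
[ 0.6497 -0.02    0.15  ] dp [0.1886, 0.5657, 0.0] rot  rows>= 2
[0.6497 0.0792 0.15  ] dp [0.4676, 0.4676, 0.0] rot  rows>= 2
```

```bash
python3 -m pendant '[{"dp":[0.11,0.26,0.0],"rotation":[0,0,0],"jaw":0},{"dp":[0.27,0.63,0.0],"rotation":[0,0,0],"jaw":0},{"dp":[0.4,0.95,0.0],"rotation":[0,0,0],"jaw":0},{"dp":[0.4,0.95,0.0],"rotation":[0,0,0],"jaw":0}]'
python3 -m pendant '[{"dp":[0.1,0.3,0.0],"rotation":[0,0,0],"jaw":0},{"dp":[0.22,0.63,0.0],"rotation":[0,0,0],"jaw":0},{"dp":[0.35,0.95,0.0],"rotation":[0,0,0],"jaw":0},{"dp":[0.35,0.95,0.0],"rotation":[0,0,0],"jaw":0}]'
python3 - <<'E'
from plan import *
plan([(.6497,.0792,.15)],45)
plan([(.6497,.0792,.15)])
E
```

```text
time: 5.75
ee_pos: [0.5624, -0.1858, 0.1474]
eef_rot: [0.379, 0.925, 0.001, -0.001]
ft_force: [-1.7, -0.9, -3.2]
width: 0.0075
grip_force: 39.9
time: 6.25
ee_pos: [0.6251, -0.0486, 0.1473]
eef_rot: [0.38, 0.925, 0.0, -0.001]
ft_force: [-0.9, -0.4, -2.0]
width: 0.0081
grip_force: 39.9
pos [ 0.6251 -0.0486  0.1473] yaw 45.4 tilt 0.14 deg t 6.25
[0.6497 0.0792 0.15  ] dp [0.4818, 0.7217, -0.0167] rot [-0.0, -0.0004, 0.0011] rows>= 3
pos [ 0.6251 -0.0486  0.1473] yaw 45.4 tilt 0.14 deg t 6.25
[0.6497 0.0792 0.15  ] dp [0.4818, 0.7217, -0.0167] rot  rows>= 3
```

```bash
python3 -m pendant '[{"dp":[0.15,0.24,0.0],"rotation":[0,0,0],"jaw":0},{"dp":[0.33,0.5,0.0],"rotation":[0,0,0],"jaw":0},{"dp":[0.48,0.72,0.0],"rotation":[0,0,0],"jaw":0},{"dp":[0.48,0.72,0.0],"rotation":[0,0,0],"jaw":0},{"dp":[0.48,0.72,0.0],"rotation":[0,0,0],"jaw":0}]'
python3 - <<'E'
from plan import *
w=camera("wrist"); W=cloud(w).reshape(-1,3)
from scipy.optimize import least_squares
c=(.596,.0255)
P=W[(np.hypot(W[:,0]-c[0],W[:,1]-c[1])<.1)&(W[:,2]>.145)&(W[:,2]<.19)];print(len(P))
q=least_squares(lambda q:np.hypot(P[:,0]-q[0],P[:,1]-q[1])-q[2],[*c,.076],loss="soft_l1",f_scale=.002).x;print(q)
A=np.c_[P[:,:2]-q[:2],np.ones(len(P))]; print("rim plane",np.linalg.lstsq(A,P[:,2],rcond=None)[0])
t=camera("top");W=cloud(t).reshape(-1,3)
P=W[(abs(np.hypot(W[:,0]-c[0],W[:,1]-c[1])-.076)<.02)&(W[:,2]>.15)&(W[:,2]<.19)];print("top",len(P),least_squares(lambda q:np.hypot(P[:,0]-q[0],P[:,1]-q[1])-q[2],[*c,.076],loss="soft_l1",f_scale=.002).x)
plan([(.6497,.0792,.15)])
E
```

```text
time: 6.88
ee_pos: [0.6495, 0.0714, 0.1484]
eef_rot: [0.383, 0.924, -0.001, -0.0]
ft_force: [-0.1, -0.4, -2.3]
width: 0.0073
grip_force: 39.9
11764
[0.59743163 0.02246302 0.07441491]
rim plane [-0.02088369  0.09863907  0.16500729]
top 323 [0.59424512 0.01894821 0.0753108 ]
pos [0.6496 0.071  0.1489] yaw 44.8 tilt 0.05 deg t 6.975
[0.6497 0.0792 0.15  ] dp [0.0384, 0.0386, -0.0077] rot  rows>= 1
```

```bash
python3 -m pendant '[{"dp":[0.038,0.038,0.0],"rotation":[0,0,0],"jaw":0},{"dp":[0.038,0.038,0.0],"rotation":[0,0,0],"jaw":0},{"dp":[0.038,0.038,0.0],"rotation":[0,0,0],"jaw":0}]'
python3 - <<'E'
from plan import *
from scipy.optimize import least_squares
c=np.array([.596,.025])
for n in("top","wrist"):
    W=cloud(camera(n)).reshape(-1,3)
    d=W[:,:2]-c; P=W[(abs(np.hypot(*d.T)-.076)<.012)&(W[:,2]>.12)&(W[:,2]<.2)]
    # rim = highest points per angular bin
    a=np.digitize(np.arctan2(P[:,1]-c[1],P[:,0]-c[0]),np.linspace(-np.pi,np.pi,25)); R_=[]
    for i in np.unique(a):
        q=P[a==i]; ang=(i-.5)*15-180
        if len(q)<5 or abs(ang-45)<38: continue
        z=np.percentile(q[:,2],90); k=q[abs(q[:,2]-z)<.003]; R_.append(np.median(k,0))
    R_=np.array(R_); q=least_squares(lambda q:np.hypot(R_[:,0]-q[0],R_[:,1]-q[1])-q[2],[*c,.076],loss="soft_l1",f_scale=.002).x
    print(n,len(R_),q,np.linalg.lstsq(np.c_[R_[:,:2]-c,np.ones(len(R_))],R_[:,2],rcond=None)[0])
plan([(.6497,.0792,.075),(.6497,.0792,.067)])
E
```

```text
time: 7.35
ee_pos: [0.6499, 0.0815, 0.1491]
eef_rot: [0.383, 0.924, 0.0, 0.0]
ft_force: [-0.3, -0.3, -2.3]
width: 0.0077
grip_force: 39.9
top 14 [0.59660503 0.02863111 0.07593294] [-0.00193626 -0.00068755  0.17542303]
wrist 14 [0.59551853 0.03168563 0.07339779] [-0.21686109  0.14167352  0.1580774 ]
pos [0.6499 0.0813 0.1491] yaw 45.0 tilt 0.01 deg t 7.45
[0.6497 0.0792 0.075 ] dp [-0.0091, -0.0109, 0.4939] rot  rows>= 2
[0.6497 0.0792 0.067 ] dp [0.0, -0.0, 0.0533] rot  rows>= 1
```

```bash
python3 -m pendant '[{"dp":[-0.012,-0.014,0.2],"rotation":[0,0,0],"jaw":0},{"dp":[-0.012,-0.014,0.4],"rotation":[0,0,0],"jaw":0},{"dp":[-0.012,-0.014,0.5],"rotation":[0,0,0],"jaw":0},{"dp":[-0.012,-0.014,0.53],"rotation":[0,0,0],"jaw":0},{"dp":[-0.012,-0.014,0.55],"rotation":[0,0,0],"jaw":0},{"dp":[-0.012,-0.014,0.562],"rotation":[0,0,0],"jaw":0},{"dp":[-0.012,-0.014,0.562],"rotation":[0,0,0],"jaw":0}]'
```

```text
time: 8.32
ee_pos: [0.6499, 0.0788, 0.0652]
eef_rot: [0.383, 0.924, 0.0, 0.0]
ft_force: [-0.3, 0.8, -1.9]
width: 0.0076
grip_force: 39.9
```

```bash
python3 -m pendant '[{"dp":[0,0,0.008],"rotation":[0,0,0],"jaw":0},{"dp":[0,0,0.014],"rotation":[0,0,0],"jaw":0},{"dp":[0,0,0.014],"rotation":[0,0,0],"jaw":0}]'
python3 -m pendant '[{"dp":[0,0,0],"rotation":[0,0,0],"jaw":0.15},{"dp":[0,0,0],"rotation":[0,0,0],"jaw":0.4},{"dp":[0,0,0],"rotation":[0,0,0],"jaw":0.4},{"dp":[0,0,-0.4],"rotation":[0,0,0],"jaw":0.4},{"dp":[0,0,-0.9],"rotation":[0,0,0],"jaw":0.4},{"dp":[0,0,-0.9],"rotation":[0,0,0],"jaw":0.2}]'
python3 - <<'E'
from plan import *
plan([(.6,.0,.2),(.478,-.053,.2)],45)
plan([(.478,-.053,.2)],90)
E
```

```text
time: 8.7
ee_pos: [0.6501, 0.0789, 0.0632]
eef_rot: [0.383, 0.924, 0.0, 0.0]
ft_force: [0.3, 0.4, 3.2]
width: 0.0076
grip_force: 39.9
time: 9.45
ee_pos: [0.6516, 0.0784, 0.2025]
eef_rot: [0.383, 0.924, 0.002, 0.003]
ft_force: [1.3, 0.1, -0.1]
width: 0.0302
grip_force: 0.0
pos [0.6516 0.0784 0.2025] yaw 45.0 tilt 0.39 deg t 9.45
[0.6 0.  0.2] dp [-0.1267, -0.6129, 0.0132] rot [0.0009, 0.0006, -0.0001] rows>= 2
[ 0.478 -0.053  0.2  ] dp [0.3253, -0.825, 0.0] rot  rows>= 3
pos [0.6516 0.0784 0.2025] yaw 45.0 tilt 0.39 deg t 9.45
.. dp [0.0991, -0.719, 0.0036] rot [0.0007, 0.0009, -0.1251] rows>= 5
[ 0.478 -0.053  0.2  ] dp [0.5786, -0.4381, 0.0082] rot  rows>= 2
```

```bash
python3 -m pendant '[{"dp":[0.1,-0.72,0],"rotation":[0,0,-0.167],"jaw":0},{"dp":[0.1,-0.72,0],"rotation":[0,0,-0.167],"jaw":0},{"dp":[0.1,-0.72,0],"rotation":[0,0,-0.167],"jaw":0},{"dp":[0.1,-0.72,0],"rotation":[0,0,-0.167],"jaw":0},{"dp":[0.1,-0.72,0],"rotation":[0,0,-0.167],"jaw":0},{"dp":[0.1,-0.72,0],"rotation":[0,0,-0.167],"jaw":0},{"dp":[0.1,-0.72,0],"rotation":[0,0,-0.167],"jaw":0}]' 10
python3 - <<'E'
from plan import *
plan([(.478,-.053,.2),(.478,-.053,.06)],105); print(np.round(r.read_state()["joint_positions"],2))
E
```

```text
time: 10.32
ee_pos: [0.5623, 0.0129, 0.197]
eef_rot: [-0.131, 0.991, 0.0, -0.0]
ft_force: [-0.5, 0.2, 1.0]
width: 0.0005
grip_force: 0.0
pos [0.5623 0.0129 0.197 ] yaw 105.1 tilt 0.05 deg t 10.325
[ 0.478 -0.053  0.2  ] dp [0.6572, -0.2783, -0.0193] rot [0.0, -0.0001, 0.0002] rows>= 2
[ 0.478 -0.053  0.06 ] dp [0.0, 0.0, 0.9333] rot  rows>= 3
[-0.6   0.23  0.58  1.69 -0.13  1.26  1.84]
```

```bash
python3 -m pendant '[{"dp":[0.657,-0.278,0],"rotation":[0,0,0],"jaw":0},{"dp":[0.657,-0.278,0],"rotation":[0,0,0],"jaw":0},{"dp":[0.657,-0.278,0.3],"rotation":[0,0,0],"jaw":0},{"dp":[0.657,-0.278,0.6],"rotation":[0,0,0],"jaw":0},{"dp":[0.657,-0.278,0.93],"rotation":[0,0,0],"jaw":0},{"dp":[0.657,-0.278,0.93],"rotation":[0,0,0],"jaw":0},{"dp":[0.657,-0.278,0.93],"rotation":[0,0,0],"jaw":0}]'
python3 - <<'E'
from plan import *
from scipy.optimize import least_squares
t=camera("top"); W=cloud(t).reshape(-1,3);c=np.array([.596,.026])
P=W[(abs(np.hypot(*(W[:,:2]-c).T)-.076)<.014)&(W[:,2]>.083)&(W[:,2]<.1)]
q=least_squares(lambda q:np.hypot(P[:,0]-q[0],P[:,1]-q[1])-q[2],[*c,.076],loss="soft_l1",f_scale=.002).x
print("bowl",len(P),q,np.linalg.lstsq(np.c_[P[:,:2]-c,np.ones(len(P))],P[:,2],rcond=None)[0])
w=camera("wrist"); cv2.imwrite("pics/w4.png",np.hstack([w["image"],t["image"]])[:,:,::-1][:, :1024])
cv2.imwrite("pics/w4.png",cv2.resize(np.vstack([w["image"],t["image"]]),(400,600))[:,:,::-1])
plan([(.478,-.053,.06),(.478,-.053,.029)])
E
```

```text
time: 11.2
ee_pos: [0.4793, -0.0531, 0.0596]
eef_rot: [-0.131, 0.991, -0.0, 0.001]
ft_force: [-0.4, -1.0, 0.4]
width: 0.0004
grip_force: 0.0
bowl 391 [0.59619783 0.02670112 0.07565379] [-0.00175537  0.00255637  0.08983082]
pos [ 0.4798 -0.0529  0.0601] yaw 105.1 tilt 0.18 deg t 11.3
[ 0.478 -0.053  0.06 ] dp [0.012, 0.0027, 0.0007] rot  rows>= 1
[ 0.478 -0.053  0.029] dp [0.0007, 0.0, 0.2067] rot  rows>= 1
```

View pics/w4.png

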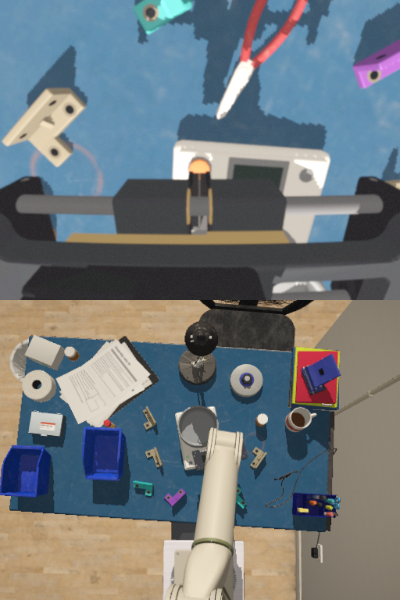

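The bowl stands level and centred (0.596, 0.027), and the fingers are directly over the orange key at (200,165). Now pressing.

```bash
python3 -m pendant '[{"dp":[0.012,0,0.1],"rotation":[0,0,0],"jaw":0},{"dp":[0.012,0,0.16],"rotation":[0,0,0],"jaw":0},{"dp":[0.012,0,0.185],"rotation":[0,0,0],"jaw":0},{"dp":[0.012,0,0.2],"rotation":[0,0,0],"jaw":0},{"dp":[0.012,0,0.205],"rotation":[0,0,0],"jaw":0},{"dp":[0.012,0,0.205],"rotation":[0,0,0],"jaw":0},{"dp":[0.012,0,0.205],"rotation":[0,0,0],"jaw":0}]'
```

```text
time: 12.18
ee_pos: [0.4766, -0.0533, 0.0295]
eef_rot: [-0.131, 0.991, 0.001, -0.0]
ft_force: [-18.2, 2.2, 44.6]
width: 0.0004
grip_force: 22.2
```

```bash
python3 -m pendant '[{"dp":[0,0,-0.1],"rotation":[0,0,0],"jaw":0},{"dp":[0,0,-0.4],"rotation":[0,0,0],"jaw":0.4},{"dp":[0,0,-0.9],"rotation":[0,0,0],"jaw":0.6},{"dp":[0,0,-0.9],"rotation":[0,0,0],"jaw":0.6}]' 30
python3 - <<'E'
from plan import *
from scipy.optimize import least_squares
t=camera("top"); W=cloud(t).reshape(-1,3);c=np.array([.596,.026])
P=W[(abs(np.hypot(*(W[:,:2]-c).T)-.076)<.014)&(W[:,2]>.083)&(W[:,2]<.1)]
q=least_squares(lambda q:np.hypot(P[:,0]-q[0],P[:,1]-q[1])-q[2],[*c,.076],loss="soft_l1",f_scale=.002).x
print("bowl",len(P),q,np.median(P[:,2]))
w=camera("wrist"); W=cloud(w); HSV=cv2.cvtColor(w["image"],cv2.COLOR_RGB2HSV)
m=(HSV[...,0]>4)&(HSV[...,0]<18)&(HSV[...,1]>150)&(HSV[...,2]>120)&(np.hypot(W[...,0]-.478,W[...,1]+.053)<.02);print("key",m.sum(),np.nanmedian(W[m],0))
# bracket C from wrist
for n,WW in(("wrist",W.reshape(-1,3)),("top",np.load("W.npy").reshape(-1,3))):
    P=WW[(np.hypot(WW[:,0]-.475,WW[:,1]+.215)<.06)&(WW[:,2]>.030)&(WW[:,2]<.045)]; print("C",n,len(P),np.median(P[:,2]),cv2.minAreaRect((P[:,:2]*1000).astype(np.float32)))
plan([(.47,-.222,.2)],35)
E
```

```text
time: 12.68
ee_pos: [0.4786, -0.0536, 0.166]
eef_rot: [-0.131, 0.991, 0.0, 0.003]
ft_force: [1.0, 0.0, -0.3]
width: 0.0229
grip_force: 0.0
bowl 366 [0.59621024 0.02660949 0.07566167] 0.08968624490888943
key 0 [nan nan nan]
C wrist 569 0.036473056618126665 ((470.77484130859375, -222.11279296875), (8.403615951538086, 75.98480224609375), 55.16598892211914)
C top 67 0.03551910236114075 ((469.9101867675781, -222.45877075195312), (8.511834144592285, 75.28720092773438), 55.63582229614258)
pos [ 0.4774 -0.0533  0.1634] yaw 105.1 tilt 0.16 deg t 12.775
.. dp [0.1704, -0.5365, -0.1226] rot [0.0003, 0.0003, 0.1948] rows>= 7
[ 0.47  -0.222  0.2  ] dp [-0.4465, -0.343, -0.1219] rot  rows>= 2
  return np.nanmean(a, axis, out=out, keepdims=keepdims)
```

```bash
python3 -m pendant '[{"dp":[0,0,-0.2],"rotation":[0,0,0.028],"jaw":0.6},{"dp":[0,0,-0.2],"rotation":[0,0,0.057],"jaw":0.6},{"dp":[0,0,-0.2],"rotation":[0,0,0.086],"jaw":0.6},{"dp":[0,0,-0.2],"rotation":[0,0,0.115],"jaw":0.6},{"dp":[0,0,-0.2],"rotation":[0,0,0.144],"jaw":0.6},{"dp":[0,0,-0.2],"rotation":[0,0,0.173],"jaw":0.6},{"dp":[0,0,-0.2],"rotation":[0,0,0.202],"jaw":0.6},{"dp":[0,0,-0.2],"rotation":[0,0,0.23],"jaw":0.6}]' 15
python3 -m pendant '[{"dp":[0,0,0],"rotation":[0,0,0.028],"jaw":0.6},{"dp":[0,0,0],"rotation":[0,0,0.057],"jaw":0.6},{"dp":[0,0,0],"rotation":[0,0,0.086],"jaw":0.6},{"dp":[0,0,0],"rotation":[0,0,0.115],"jaw":0.6},{"dp":[0,0,0],"rotation":[0,0,0.144],"jaw":0.6},{"dp":[0,0,0],"rotation":[0,0,0.173],"jaw":0.6},{"dp":[0,0,0],"rotation":[0,0,0.202],"jaw":0.6},{"dp":[0,0,0],"rotation":[0,0,0.23],"jaw":0.6}]'
python3 - <<'E'
from plan import *
plan([(.4775,-.165,.18)],-90); print(np.round(r.read_state()["joint_positions"],2))
E
```

```text
time: 13.78
ee_pos: [0.4757, -0.0534, 0.1903]
eef_rot: [0.559, 0.829, -0.001, -0.001]
ft_force: [-0.2, -0.7, 0.0]
width: 0.0518
grip_force: 0.0
time: 14.78
ee_pos: [0.4757, -0.0534, 0.1903]
eef_rot: [0.968, 0.252, -0.002, -0.0]
ft_force: [-0.8, -0.3, 0.7]
width: 0.0522
grip_force: 0.0
pos [ 0.4757 -0.0534  0.1903] yaw -60.8 tilt 0.19 deg t 14.775
[ 0.4775 -0.165   0.18  ] dp [-0.3522, 0.6557, 0.0691] rot [-0.0, 0.0005, 0.0811] rows>= 3
[-0.63  0.01  0.66  1.91 -0.01  1.23 -1.03]
```

```bash
python3 -m pendant '[{"dp":[-0.352,0.656,0.069],"rotation":[0,0,0.081],"jaw":0.6},{"dp":[-0.352,0.656,0.069],"rotation":[0,0,0.081],"jaw":0.6},{"dp":[-0.352,0.656,0.069],"rotation":[0,0,0.081],"jaw":0.6},{"dp":[-0.352,0.656,0.069],"rotation":[0,0,0.081],"jaw":0.6}]'
python3 -m pendant '[{"dp":[0,0,0.3],"rotation":[0,0,0],"jaw":0.6},{"dp":[0,0.2,0.53],"rotation":[0,0,0],"jaw":0.6},{"dp":[0,0.41,0.53],"rotation":[0,0,0],"jaw":0.6},{"dp":[0,0.41,0.53],"rotation":[0,0,0],"jaw":0.6},{"dp":[0,0.41,0.53],"rotation":[0,0,0],"jaw":0.6}]'
python3 - <<'E'
from plan import *
WW=cloud(camera("wrist")).reshape(-1,3)
P=WW[(np.hypot(WW[:,0]-.475,WW[:,1]+.215)<.06)&(WW[:,2]>.030)&(WW[:,2]<.045)]; print("C",len(P),np.median(P[:,2]),cv2.minAreaRect((P[:,:2]*1000).astype(np.float32)))
plan([(.4773,-.2268,.012)],-90)
t=camera("top");print("key",[0])
m=cv2.cvtColor(t["image"],cv2.COLOR_RGB2HSV);W=cloud(t);m=(m[...,0]>4)&(m[...,0]<18)&(m[...,1]>150)&(np.hypot(W[...,0]-.478,W[...,1]+.053)<.02);print(m.sum(),np.nanmedian(W[m],0))
E
```

```text
time: 15.28
ee_pos: [0.4783, -0.1652, 0.1802]
eef_rot: [1.0, 0.003, -0.001, 0.0]
ft_force: [0.8, 0.7, 0.3]
width: 0.0524
grip_force: 0.0
time: 15.9
ee_pos: [0.4796, -0.2254, 0.1019]
eef_rot: [1.0, 0.005, -0.0, -0.0]
ft_force: [0.0, 0.4, -0.3]
width: 0.0523
grip_force: 0.0
C 757 0.03638515380325885 ((470.5172119140625, -222.38294982910156), (8.320375442504883, 75.92243194580078), 54.99201965332031)
pos [ 0.4798 -0.2252  0.1022] yaw -89.5 tilt 0.05 deg t 15.95
[ 0.4773 -0.2268  0.012 ] dp [-0.0164, 0.0113, 0.601] rot [-0.0001, 0.0001, 0.0015] rows>= 2
key [0]
33 [ 0.47840005 -0.05159578  0.03417323]
```

```bash
python3 -m pendant '[{"dp":[-0.016,0.011,0.3],"rotation":[0,0,0],"jaw":0.6},{"dp":[-0.016,0.011,0.6],"rotation":[0,0,0],"jaw":0.6},{"dp":[-0.016,0.011,0.6],"rotation":[0,0,0],"jaw":0.6},{"dp":[-0.016,0.011,0.6],"rotation":[0,0,0],"jaw":0},{"dp":[-0.016,0.011,0.6],"rotation":[0,0,0],"jaw":0},{"dp":[-0.016,0.011,0.6],"rotation":[0,0,0],"jaw":0},{"dp":[-0.016,0.011,0.6],"rotation":[0,0,0],"jaw":0}]' 15
python3 -m pendant '[{"dp":[0,0,0],"rotation":[0,0,0],"jaw":0},{"dp":[0,0,0],"rotation":[0,0,0],"jaw":0}]' 35
```

```text
time: 16.88
ee_pos: [0.4774, -0.2281, 0.0128]
eef_rot: [1.0, 0.003, 0.0, -0.0]
ft_force: [-0.5, 0.0, 0.6]
width: 0.0199
grip_force: 0.7
time: 17.12
ee_pos: [0.4773, -0.2282, 0.0126]
eef_rot: [1.0, 0.003, 0.0, -0.0]
ft_force: [-0.2, 0.7, 2.0]
width: 0.0078
grip_force: 35.0
```

```bash
python3 -m pendant '[{"dp":[0,0,-0.2],"rotation":[0,0,0],"jaw":0},{"dp":[0,0,-0.5],"rotation":[0,0,0],"jaw":0},{"dp":[0.1,-0.1,-0.9],"rotation":[0,0,0],"jaw":0},{"dp":[0.4,-0.4,-1],"rotation":[0,0,0],"jaw":0},{"dp":[0.7,-0.8,-1],"rotation":[0,0,0],"jaw":0},{"dp":[0.7,-0.8,-1],"rotation":[0,0,0],"jaw":0},{"dp":[0.7,-0.8,-1],"rotation":[0,0,0],"jaw":0}]'
python3 - <<'E'
from plan import *
s=r.read_state(); p=np.array(s["ee_pos"]);print(s["width"],s["grip_force"])
for n in("wrist","top","side"):
    c=camera(n); W=cloud(c); hsv=cv2.cvtColor(c["image"],cv2.COLOR_RGB2HSV)
    m=(hsv[...,0]>10)&(hsv[...,0]<35)&(hsv[...,1]>40)&(hsv[...,2]>60)&(np.hypot(W[...,0]-p[0],W[...,1]-p[1])<.075)&(W[...,2]>p[2]-.03)&(W[...,2]<p[2]+.04)
    P=W[m]; 
    if len(P)>20: print(n,len(P),(P.min(0)-p).round(3),(P.max(0)-p).round(3)); q=P[P[:,2]>p[2]+.012]; print("  hi",len(q),(q.min(0)-p).round(3),(q.max(0)-p).round(3),cv2.minAreaRect((q[:,:2]*1000).astype(np.float32)))
    cv2.imwrite(f"pics/h_{n}.png",c["image"][:,:,::-1])
plan([(.5962-.013-.008,.0266+.016,.165)],-90)
E
```

```text
time: 18.0
ee_pos: [0.5813, -0.107, 0.1619]
eef_rot: [1.0, 0.004, -0.001, 0.0]
ft_force: [-0.3, -1.3, -0.5]
width: 0.0077
grip_force: 35.0
0.007696551665918374 34.99613028019667
wrist 3749 [-0.036 -0.011 -0.009] [0.034 0.047 0.04 ]
  hi 1245 [-0.036 -0.011  0.012] [0.034 0.015 0.04 ] ((581.1958618164062, -107.66944122314453), (68.9348373413086, 25.638866424560547), 11.726242065429688)
side 179 [-0.042 -0.013 -0.012] [0.033 0.05  0.025]
  hi 50 [-0.041 -0.013  0.012] [0.031 0.012 0.025] ((576.5612182617188, -105.99341583251953), (69.36463165283203, 24.895177841186523), 12.011980056762695)
pos [ 0.5803 -0.1099  0.1625] yaw -89.8 tilt 0.04 deg t 18.15
.. dp [-0.0155, -0.5082, -0.0086] rot [0.0001, 0.0001, 0.0005] rows>= 2
[0.5752 0.0426 0.165 ] dp [-0.017, -0.5082, -0.0084] rot  rows>= 2
```

View pics/h_wrist.png

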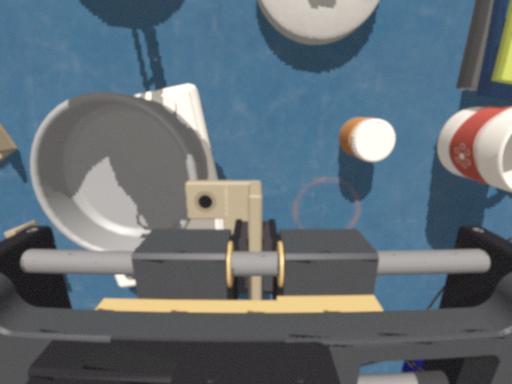

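The held bracket is aligned at (225,240), with the ear toward +x/+y as planned. Carrying it over the bowl.

```bash
python3 -m pendant '[{"dp":[0.045,-0.3,0],"rotation":[0,0,0],"jaw":0},{"dp":[0.045,-0.65,0],"rotation":[0,0,0],"jaw":0},{"dp":[0.045,-1,0],"rotation":[0,0,0],"jaw":0},{"dp":[0.045,-1,0],"rotation":[0,0,0],"jaw":0},{"dp":[0.045,-1,0],"rotation":[0,0,0],"jaw":0},{"dp":[0.045,-1,0],"rotation":[0,0,0],"jaw":0}]'
python3 - <<'E'
from plan import *
plan([(.587,.0426,.10),(.587,.0426,.0625)],-90)
E
```

```text
time: 18.9
ee_pos: [0.5872, 0.0401, 0.1627]
eef_rot: [1.0, 0.001, 0.0, 0.0]
ft_force: [0.3, -0.0, -0.9]
width: 0.0077
grip_force: 35.0
pos [0.5872 0.0401 0.1627] yaw -89.8 tilt 0.02 deg t 18.9
[0.587  0.0426 0.1   ] dp [-0.0012, -0.0171, 0.4182] rot [0.0, -0.0, 0.0005] rows>= 2
[0.587  0.0426 0.0625] dp [0.0, 0.0, 0.25] rot  rows>= 1
```

```bash
python3 -m pendant '[{"dp":[0,-0.017,0.2],"rotation":[0,0,0],"jaw":0},{"dp":[0,-0.017,0.42],"rotation":[0,0,0],"jaw":0},{"dp":[0,-0.017,0.55],"rotation":[0,0,0],"jaw":0},{"dp":[0,-0.017,0.62],"rotation":[0,0,0],"jaw":0},{"dp":[0,-0.017,0.665],"rotation":[0,0,0],"jaw":0},{"dp":[0,-0.017,0.665],"rotation":[0,0,0],"jaw":0}]'
```

```text
time: 19.65
ee_pos: [0.5875, 0.0449, 0.063]
eef_rot: [1.0, 0.003, 0.0, -0.0]
ft_force: [0.2, 0.3, -0.9]
width: 0.0074
grip_force: 35.0
```

```bash
python3 -m pendant '[{"dp":[0,0,0],"rotation":[0,0,0],"jaw":0.15},{"dp":[0,0,0],"rotation":[0,0,0],"jaw":0.2},{"dp":[0,0,0],"rotation":[0,0,0],"jaw":0.2},{"dp":[0,0,-0.2],"rotation":[0,0,0],"jaw":0.2},{"dp":[0,0,-0.5],"rotation":[0,0,0],"jaw":0.2},{"dp":[0,0,-0.9],"rotation":[0,0,0],"jaw":0.5},{"dp":[0,0,-0.9],"rotation":[0,0,0],"jaw":0.5}]' 20
python3 - <<'E'
from plan import *
plan([(.52,.15,.2)],-69.1)
E
```

```text
time: 20.52
ee_pos: [0.5897, 0.0449, 0.2026]
eef_rot: [1.0, 0.003, 0.004, -0.001]
ft_force: [0.3, -0.3, 0.3]
width: 0.0304
grip_force: 0.0
pos [0.5897 0.0449 0.2026] yaw -89.7 tilt 0.46 deg t 20.525
[0.52 0.15 0.2 ] dp [-0.4608, -0.7036, 0.0152] rot [-0.0001, -0.0013, -0.0571] rows>= 3
```

```bash
python3 -m pendant '[{"dp":[-0.46,-0.7,0.015],"rotation":[0,0,-0.057],"jaw":0.5},{"dp":[-0.46,-0.7,0.015],"rotation":[0,0,-0.057],"jaw":0.5},{"dp":[-0.46,-0.7,0.015],"rotation":[0,0,-0.057],"jaw":0.5},{"dp":[-0.46,-0.7,0.015],"rotation":[0,0,-0.057],"jaw":0.5},{"dp":[-0.46,-0.7,0.015],"rotation":[0,0,-0.057],"jaw":0.5}]'
python3 - <<'E'
from plan import *
from scipy.optimize import least_squares
t=camera("top"); w=camera("wrist")
W=cloud(t).reshape(-1,3);c=np.array([.596,.026])
P=W[(abs(np.hypot(*(W[:,:2]-c).T)-.076)<.014)&(W[:,2]>.083)&(W[:,2]<.1)]
print("bowl",len(P),least_squares(lambda q:np.hypot(P[:,0]-q[0],P[:,1]-q[1])-q[2],[*c,.076],loss="soft_l1",f_scale=.002).x,np.median(P[:,2]))
P=W[(np.hypot(*(W[:,:2]-c).T)<.062)&(W[:,2]>.074)];print("C wall",len(P),np.median(P,0),cv2.minAreaRect((P[:,:2]*1000).astype(np.float32)))
for n,WW in(("wrist",cloud(w).reshape(-1,3)),("top",W)):
  for nm,b in(("B",(.4836,.184)),("A",(.648,.216))):
    P=WW[(np.hypot(WW[:,0]-b[0],WW[:,1]-b[1])<.06)&(WW[:,2]>.030)&(WW[:,2]<.045)]
    if len(P)>10: print(nm,n,len(P),np.median(P[:,2]),cv2.minAreaRect((P[:,:2]*1000).astype(np.float32)))
plan([(.4838,.1838,.1),(.4838,.1838,.012)],-69.1)
E
```

```text
time: 21.15
ee_pos: [0.5181, 0.1482, 0.1953]
eef_rot: [0.984, 0.18, -0.0, 0.0]
ft_force: [0.4, -0.3, -0.1]
width: 0.0438
grip_force: 0.0
bowl 355 [0.59602145 0.02694054 0.07593378] 0.08940457953916114
C wall 125 [0.57127535 0.06562196 0.30610237] ((581.2355346679688, 63.3031005859375), (40.998226165771484, 75.6994857788086), 87.8243408203125)
B wrist 390 0.036437239052910964 ((484.1700439453125, 184.88404846191406), (74.5728759765625, 8.165365219116211), 20.988740921020508)
A wrist 518 0.03624808915358302 ((649.3806762695312, 215.89239501953125), (76.36447143554688, 8.680086135864258), 28.756502151489258)
pos [0.5181 0.1484 0.1954] yaw -69.3 tilt 0.03 deg t 21.25
[0.4838 0.1838 0.1   ] dp [-0.13, -0.3021, 0.6357] rot [0.0001, 0.0, -0.0004] rows>= 2
[0.4838 0.1838 0.012 ] dp [0.0, 0.0, 0.5867] rot  rows>= 2
```

```bash
python3 -m pendant '[{"dp":[-0.124,-0.308,0.3],"rotation":[0,0,0],"jaw":0.5},{"dp":[-0.124,-0.308,0.636],"rotation":[0,0,0],"jaw":0.5},{"dp":[-0.124,-0.308,0.636],"rotation":[0,0,0],"jaw":0.5},{"dp":[-0.124,-0.308,0.636],"rotation":[0,0,0],"jaw":0.5}]'
python3 - <<'E'
from plan import *
plan([(.4842,.1849,.012)],-69.1)
E
```

```text
time: 21.75
ee_pos: [0.4853, 0.1854, 0.1019]
eef_rot: [0.984, 0.18, 0.001, 0.0]
ft_force: [1.2, 0.1, 1.2]
width: 0.0438
grip_force: 0.0
pos [0.4853 0.1854 0.1019] yaw -69.2 tilt 0.10 deg t 21.75
[0.4842 0.1849 0.012 ] dp [-0.0091, 0.0002, 0.5994] rot [0.0001, -0.0003, -0.0004] rows>= 2
```

```bash
python3 -m pendant '[{"dp":[-0.009,0,0.3],"rotation":[0,0,0],"jaw":0.5},{"dp":[-0.009,0,0.6],"rotation":[0,0,0],"jaw":0.5},{"dp":[-0.009,0,0.6],"rotation":[0,0,0],"jaw":0.5},{"dp":[-0.009,0,0.6],"rotation":[0,0,0],"jaw":0},{"dp":[-0.009,0,0.6],"rotation":[0,0,0],"jaw":0},{"dp":[-0.009,0,0.6],"rotation":[0,0,0],"jaw":0},{"dp":[-0.009,0,0.6],"rotation":[0,0,0],"jaw":0}]' 35
python3 -m pendant '[{"dp":[0,0,-0.2],"rotation":[0,0,0],"jaw":0},{"dp":[0,0,-0.6],"rotation":[0,0,0],"jaw":0},{"dp":[0,0,-1],"rotation":[0,0,0],"jaw":0},{"dp":[0,0,-1],"rotation":[0,0,0],"jaw":0}]'
```

```text
time: 22.62
ee_pos: [0.4828, 0.1859, 0.0107]
eef_rot: [0.983, 0.181, 0.0, -0.0]
ft_force: [0.1, -0.5, 0.3]
width: 0.0115
grip_force: 0.3
time: 23.12
ee_pos: [0.4849, 0.1866, 0.1647]
eef_rot: [0.983, 0.181, 0.004, -0.002]
ft_force: [0.1, -1.1, -1.5]
width: 0.008
grip_force: 35.0
```

```bash
python3 -m pendant '[{"dp":[0,0,-0.1],"rotation":[0,0,-0.028],"jaw":0},{"dp":[0,0,-0.1],"rotation":[0,0,-0.056],"jaw":0},{"dp":[0,0,-0.1],"rotation":[0,0,-0.084],"jaw":0},{"dp":[0,0,-0.1],"rotation":[0,0,-0.112],"jaw":0},{"dp":[0,0,-0.1],"rotation":[0,0,-0.14],"jaw":0},{"dp":[0,0,-0.1],"rotation":[0,0,-0.168],"jaw":0},{"dp":[0,0,-0.1],"rotation":[0,0,-0.196],"jaw":0},{"dp":[0,0,-0.1],"rotation":[0,0,-0.221],"jaw":0}]'
python3 -m pendant '[{"dp":[0,0,0],"rotation":[0,0,-0.028],"jaw":0},{"dp":[0,0,0],"rotation":[0,0,-0.056],"jaw":0},{"dp":[0,0,0],"rotation":[0,0,-0.084],"jaw":0},{"dp":[0,0,0],"rotation":[0,0,-0.112],"jaw":0},{"dp":[0,0,0],"rotation":[0,0,-0.14],"jaw":0},{"dp":[0,0,0],"rotation":[0,0,-0.168],"jaw":0},{"dp":[0,0,0],"rotation":[0,0,-0.196],"jaw":0},{"dp":[0,0,0],"rotation":[0,0,-0.221],"jaw":0}]'
python3 - <<'E'
from plan import *
plan([(.609,.0106,.175)],90)
t=camera("top");W=cloud(t).reshape(-1,3);c=np.array([.596,.026])
P=W[(np.hypot(*(W[:,:2]-c).T)<.06)&(W[:,2]>.074)&(W[:,2]<.1)];print("C wall",len(P),np.median(P,0),cv2.minAreaRect((P[:,:2]*1000).astype(np.float32)))
P=W[(np.hypot(*(W[:,:2]-c).T)<.06)&(W[:,2]>.0525)&(W[:,2]<.06)];print("C base",len(P),P.min(0),P.max(0))
s=r.read_state();p=np.array(s["ee_pos"]);print(s["width"],s["grip_force"])
for n in("wrist","side"):
    c=camera(n); W=cloud(c); hsv=cv2.cvtColor(c["image"],cv2.COLOR_RGB2HSV)
    m=(hsv[...,0]>10)&(hsv[...,0]<35)&(hsv[...,1]>40)&(hsv[...,2]>60)&(np.hypot(W[...,0]-p[0],W[...,1]-p[1])<.075)&(W[...,2]>p[2]-.03)&(W[...,2]<p[2]+.03)
    P=W[m]; print(n,len(P),(P.min(0)-p).round(3),(P.max(0)-p).round(3))
E
```

```text
time: 24.12
ee_pos: [0.482, 0.1854, 0.1743]
eef_rot: [0.638, 0.77, -0.001, -0.0]
ft_force: [0.7, -0.1, -1.2]
width: 0.0076
grip_force: 35.0
time: 25.12
ee_pos: [0.4819, 0.1854, 0.1742]
eef_rot: [-0.003, 1.0, -0.0, -0.001]
ft_force: [0.3, 0.9, -0.9]
width: 0.0077
grip_force: 35.0
pos [0.4819 0.1854 0.1742] yaw 90.3 tilt 0.09 deg t 25.125
.. dp [-0.4204, -0.5848, -0.0028] rot [-0.0001, -0.0002, 0.0008] rows>= 2
[0.609  0.0106 0.175 ] dp [-0.4235, -0.5825, -0.0026] rot  rows>= 2
C wall 54 [0.58173047 0.04475186 0.08365456] ((581.7317504882812, 44.5555305480957), (73.03691864013672, 5.976593971252441), 0.5972356200218201)
C base 199 [ 0.53790363 -0.02563301  0.05253167] [0.64347348 0.0849954  0.05993863]
0.007621757374092539 35.00060677528381
wrist 3659 [-0.041 -0.045 -0.012] [0.032 0.006 0.027]
side 189 [-0.038 -0.041 -0.016] [0.036 0.017 0.021]
```

```bash
python3 -m pendant '[{"dp":[-0.2,-0.25,0],"rotation":[0,0,0],"jaw":0},{"dp":[-0.45,-0.58,0],"rotation":[0,0,0],"jaw":0},{"dp":[-0.7,-0.85,0],"rotation":[0,0,0],"jaw":0},{"dp":[-0.7,-0.85,0],"rotation":[0,0,0],"jaw":0}]'
python3 -m pendant '[{"dp":[-0.16,-0.3,0],"rotation":[0,0,0],"jaw":0},{"dp":[-0.16,-0.3,0],"rotation":[0,0,0],"jaw":0},{"dp":[-0.16,-0.3,0],"rotation":[0,0,0],"jaw":0},{"dp":[-0.16,-0.3,0],"rotation":[0,0,0],"jaw":0}]'
python3 - <<'E'
from plan import *
plan([(.612,.0108,.10),(.612,.0108,.0615)],90)
E
```

```text
time: 25.78
ee_pos: [0.589, 0.0532, 0.1746]
eef_rot: [0.005, 1.0, -0.001, 0.0]
ft_force: [-0.5, -0.1, -1.4]
width: 0.0082
grip_force: 35.0
time: 26.28
ee_pos: [0.6111, 0.0148, 0.1749]
eef_rot: [-0.0, 1.0, 0.0, -0.0]
ft_force: [-0.7, 0.5, -0.9]
width: 0.0077
grip_force: 35.0
pos [0.6111 0.0148 0.1749] yaw 90.1 tilt 0.05 deg t 26.275
[0.612  0.0108 0.1   ] dp [-0.0064, -0.0271, 0.4996] rot [0.0001, -0.0001, 0.0002] rows>= 2
[0.612  0.0108 0.0615] dp [0.0, 0.0, 0.2567] rot  rows>= 1
```

```bash
python3 -m pendant '[{"dp":[-0.006,-0.02,0.2],"rotation":[0,0,0],"jaw":0},{"dp":[-0.006,-0.02,0.45],"rotation":[0,0,0],"jaw":0},{"dp":[-0.006,-0.02,0.62],"rotation":[0,0,0],"jaw":0},{"dp":[-0.006,-0.02,0.7],"rotation":[0,0,0],"jaw":0},{"dp":[-0.006,-0.02,0.755],"rotation":[0,0,0],"jaw":0},{"dp":[-0.006,-0.02,0.755],"rotation":[0,0,0],"jaw":0}]'
python3 - <<'E'
from plan import *
plan([(.612,.0108,.0615)],90)
E
```

```text
time: 27.02
ee_pos: [0.6127, 0.0108, 0.0628]
eef_rot: [-0.0, 1.0, 0.0, 0.0]
ft_force: [-3.9, 1.6, 5.5]
width: 0.0076
grip_force: 35.0
pos [0.6127 0.0108 0.0628] yaw 90.0 tilt 0.06 deg t 27.025
[0.612  0.0108 0.0615] dp [0.0048, 0.0002, 0.0089] rot [0.0001, 0.0001, 0.0001] rows>= 1
```

```bash
python3 -m pendant '[{"dp":[0,0,0],"rotation":[0,0,0],"jaw":0.12},{"dp":[0,0,0],"rotation":[0,0,0],"jaw":0.2},{"dp":[0,0,0],"rotation":[0,0,0],"jaw":0.2},{"dp":[0,0,-0.2],"rotation":[0,0,0],"jaw":0.2},{"dp":[0,0,-0.5],"rotation":[0,0,0],"jaw":0.2},{"dp":[0,0,-0.9],"rotation":[0,0,0],"jaw":0.5},{"dp":[0,0.5,-0.9],"rotation":[0,0,0],"jaw":0.5},{"dp":[0,1,-0.9],"rotation":[0,0,0],"jaw":0.5}]' 20
python3 - <<'E'
from plan import *
from scipy.optimize import least_squares
t=camera("top"); w=camera("wrist")
cv2.imwrite("pics/b5.png",np.hstack([cv2.resize(t["image"][120:240,200:320],(400,400)),cv2.resize(w["image"],(400,300))[:,:] if 0 else cv2.resize(w["image"],(400,400))])[:,:,::-1])
W=cloud(t).reshape(-1,3);c=np.array([.596,.0268])
P=W[(abs(np.hypot(*(W[:,:2]-c).T)-.076)<.014)&(W[:,2]>.083)&(W[:,2]<.1)]
print("bowl",len(P),least_squares(lambda q:np.hypot(P[:,0]-q[0],P[:,1]-q[1])-q[2],[*c,.076],loss="soft_l1",f_scale=.002).x,np.median(P[:,2]))
for n,W in(("t",W),("w",cloud(w).reshape(-1,3))):
  for nm,lo,hi in(("C",.03,.07),("B",-.01,.026)):
    P=W[(np.hypot(*(W[:,:2]-c).T)<.062)&(W[:,2]>.074)&(W[:,2]<.11)&(W[:,1]>lo)&(W[:,1]<hi)]
    if len(P)>5: print(n,nm,len(P),np.median(P[:,2]),cv2.minAreaRect((P[:,:2]*1000).astype(np.float32)))
plan([(.6494,.2159,.2)],118.8); plan([(.6494,.2159,.2)],-61.2)
E
```

```text
time: 28.02
ee_pos: [0.6128, 0.1361, 0.1981]
eef_rot: [0.001, 1.0, 0.001, 0.001]
ft_force: [1.5, 0.8, -0.3]
width: 0.0388
grip_force: 0.0
bowl 341 [0.5961009  0.02610444 0.07546573] 0.08947669683391113
t C 55 0.0830679080522363 ((582.4152221679688, 44.56132888793945), (73.34371185302734, 6.060234069824219), 0.4997231364250183)
t B 74 0.08282110707591517 ((610.4970092773438, 11.592866897583008), (73.63594055175781, 6.093229293823242), 0.4304138123989105)
w C 710 0.08320650759366979 ((583.5307006835938, 46.0474967956543), (74.83084869384766, 8.836535453796387), 0.7004079818725586)
w B 746 0.0831603753787867 ((609.7076416015625, 12.224018096923828), (75.6014175415039, 9.396842002868652), 0.061233099550008774)
pos [0.6111 0.1448 0.1964] yaw 90.6 tilt 0.23 deg t 28.125
[0.6494 0.2159 0.2   ] dp [-0.2603, 0.4714, -0.0227] rot [0.0006, -0.0, -0.0783] rows>= 3
pos [0.6111 0.1448 0.1964] yaw 90.6 tilt 0.23 deg t 28.125
[0.6494 0.2159 0.2   ] dp [-0.2603, 0.4714, -0.0227] rot [-0.0, -0.0009, 0.4217] rows>= 15
```

View pics/b5.png

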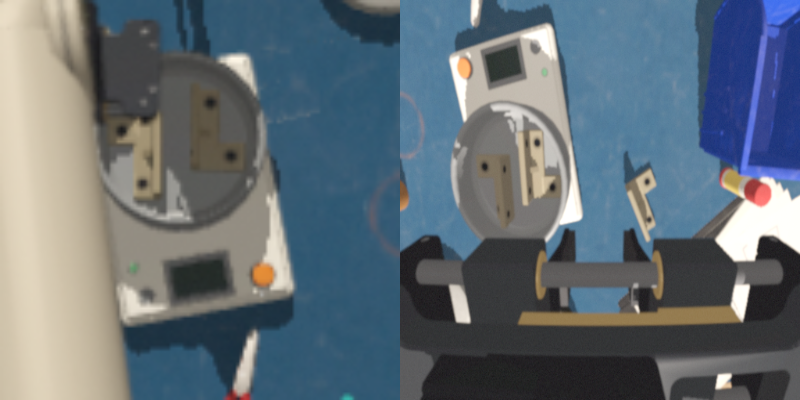

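Both left-hand brackets lie flat in the bowl, which is still centred, at (155,130) on the left of the composite. Now the right-hand bracket, seen at (643,200) in the wrist half.

```bash
python3 -m pendant '[{"dp":[-0.26,0.47,0],"rotation":[0,0,-0.078],"jaw":0.5},{"dp":[-0.26,0.47,0],"rotation":[0,0,-0.078],"jaw":0.5},{"dp":[-0.26,0.47,0],"rotation":[0,0,-0.078],"jaw":0.5},{"dp":[-0.26,0.47,0],"rotation":[0,0,-0.078],"jaw":0.5},{"dp":[-0.26,0.47,0.6],"rotation":[0,0,-0.078],"jaw":0.5},{"dp":[-0.26,0.47,0.65],"rotation":[0,0,-0.078],"jaw":0.5},{"dp":[-0.26,0.47,0.65],"rotation":[0,0,-0.078],"jaw":0.5}]'
python3 - <<'E'
from plan import *
WW=cloud(camera("wrist")).reshape(-1,3)
P=WW[(np.hypot(WW[:,0]-.648,WW[:,1]-.216)<.06)&(WW[:,2]>.030)&(WW[:,2]<.045)]
print(len(P),np.median(P[:,2]),cv2.minAreaRect((P[:,:2]*1000).astype(np.float32)))
plan([(.6494,.2159,.012)],118.8)
E
```

```text
time: 29.0
ee_pos: [0.6495, 0.2047, 0.0967]
eef_rot: [-0.241, 0.97, -0.0, -0.003]
ft_force: [0.4, 0.3, 0.4]
width: 0.0436
grip_force: 0.0
733 0.03645189812738989 ((649.4962158203125, 215.68893432617188), (75.51707458496094, 7.952249050140381), 28.715227127075195)
pos [0.6511 0.2051 0.0994] yaw 117.9 tilt 0.07 deg t 29.05
[0.6494 0.2159 0.012 ] dp [-0.0244, 0.0689, 0.5827] rot [-0.0, -0.0002, -0.0024] rows>= 2
```

```bash
python3 -m pendant '[{"dp":[-0.024,0.069,0],"rotation":[0,0,-0.0024],"jaw":0.5},{"dp":[-0.024,0.069,0.2],"rotation":[0,0,-0.0024],"jaw":0.5},{"dp":[-0.024,0.069,0.2],"rotation":[0,0,-0.0024],"jaw":0.5}]'
python3 - <<'E'
from plan import *
plan([(.6494,.2158,.012)],118.7)
E
```

```text
time: 29.42
ee_pos: [0.6489, 0.2173, 0.0692]
eef_rot: [-0.25, 0.968, 0.0, -0.001]
ft_force: [-0.2, 0.6, -0.2]
width: 0.0438
grip_force: 0.0
pos [0.6489 0.2173 0.0692] yaw 119.0 tilt 0.08 deg t 29.425
[0.6494 0.2158 0.012 ] dp [0.0018, -0.0106, 0.3811] rot [0.0001, -0.0002, 0.0008] rows>= 1
```

```bash
python3 -m pendant '[{"dp":[0,-0.01,0.2],"rotation":[0,0,0],"jaw":0.5},{"dp":[0,-0.01,0.38],"rotation":[0,0,0],"jaw":0.5},{"dp":[0,-0.01,0.38],"rotation":[0,0,0],"jaw":0.5},{"dp":[0,-0.01,0.38],"rotation":[0,0,0],"jaw":0},{"dp":[0,-0.01,0.38],"rotation":[0,0,0],"jaw":0},{"dp":[0,-0.01,0.38],"rotation":[0,0,0],"jaw":0},{"dp":[0,-0.01,0.38],"rotation":[0,0,0],"jaw":0},{"dp":[0,-0.01,0.38],"rotation":[0,0,0],"jaw":0}]' 35
python3 -m pendant '[{"dp":[0,0,-0.2],"rotation":[0,0,0],"jaw":0},{"dp":[0,0,-0.6],"rotation":[0,0,0],"jaw":0},{"dp":[0,0,-1],"rotation":[0,0,0],"jaw":0},{"dp":[0,0,-1],"rotation":[0,0,0],"jaw":0}]'
python3 -m pendant '[{"dp":[0,0,-0.4],"rotation":[0,0,0],"jaw":0},{"dp":[0,0,-0.4],"rotation":[0,0,0],"jaw":0},{"dp":[0,0,-0.4],"rotation":[0,0,0],"jaw":0}]'
python3 - <<'E'
from plan import *
plan([(.49,.28,.225),(.49,.388,.225)],90)
E
```

```text
time: 30.42
ee_pos: [0.6505, 0.2152, 0.0127]
eef_rot: [-0.25, 0.968, 0.0, 0.0]
ft_force: [-0.7, 0.5, 1.5]
width: 0.0074
grip_force: 35.0
time: 30.92
ee_pos: [0.6531, 0.2156, 0.1683]
eef_rot: [-0.25, 0.968, 0.001, 0.005]
ft_force: [-0.4, -0.5, -1.2]
width: 0.0077
grip_force: 35.0
time: 31.3
ee_pos: [0.65, 0.2151, 0.2211]
eef_rot: [-0.25, 0.968, 0.0, -0.001]
ft_force: [-0.2, 0.1, -1.5]
width: 0.0078
grip_force: 35.0
pos [0.65   0.2151 0.2211] yaw 118.9 tilt 0.08 deg t 31.3
[0.49  0.28  0.225] dp [0.724, 0.895, -0.0246] rot [0.0, -0.0002, 0.0804] rows>= 3
[0.49  0.388 0.225] dp [0.0, 0.72, 0.0] rot  rows>= 2
```

```bash
python3 -m pendant '[{"dp":[0.72,0.89,0],"rotation":[0,0,0.08],"jaw":0},{"dp":[0.72,0.89,0],"rotation":[0,0,0.08],"jaw":0},{"dp":[0.72,0.89,0],"rotation":[0,0,0.08],"jaw":0},{"dp":[0.72,0.89,0],"rotation":[0,0,0.08],"jaw":0},{"dp":[0.72,0.89,0],"rotation":[0,0,0.08],"jaw":0}]'
python3 - <<'E'
from plan import *
c=dict(np.load("t2.npz")); W=cloud(c); hsv=cv2.cvtColor(c["image"],cv2.COLOR_RGB2HSV); b=(hsv[...,0]>108)&(hsv[...,0]<132)&(hsv[...,1]>150)
for n,y0,y1 in(("near",.28,.5),("far",.56,.85)):
    P=W[b&(W[...,1]>y0)&(W[...,1]<y1)&(W[...,0]<.65)&(W[...,0]>.25)]
    for a,z in((.074,.2),(.12,.2),(.006,.016)):
        q=P[(P[:,2]>a)&(P[:,2]<z)]; print(n,a,len(q),np.percentile(q,1,0).round(3),np.percentile(q,99,0).round(3))
plan([(.49,.388,.225),(.49,.388,.085)],90)
E
```

```text
time: 31.92
ee_pos: [0.4911, 0.2792, 0.2213]
eef_rot: [-0.002, 1.0, -0.001, -0.001]
ft_force: [0.4, 0.3, -0.6]
width: 0.0077
grip_force: 35.0
near 0.074 1121 [0.387 0.315 0.075] [0.581 0.454 0.134]
near 0.12 400 [0.448 0.314 0.121] [0.581 0.455 0.134]
near 0.006 1282 [0.414 0.326 0.006] [0.566 0.447 0.016]
far 0.074 1389 [0.323 0.617 0.075] [0.514 0.758 0.134]
far 0.12 405 [0.323 0.616 0.12 ] [0.454 0.758 0.135]
far 0.006 1060 [0.339 0.625 0.006] [0.49  0.75  0.016]
pos [0.4911 0.2792 0.2213] yaw 90.2 tilt 0.09 deg t 31.925
[0.49  0.388 0.225] dp [0.0051, 0.7254, -0.0255] rot [-0.0002, -0.0002, 0.0005] rows>= 2
[0.49  0.388 0.085] dp [0.0, 0.0, 0.9333] rot  rows>= 3
```

Both bins are the same size. The near one has its lip facing the robot, is well inside reach and has the glue stick beside it, so I'll use it.

```bash
python3 -m pendant '[{"dp":[0,0.35,0],"rotation":[0,0,0],"jaw":0},{"dp":[0,0.72,0],"rotation":[0,0,0],"jaw":0},{"dp":[0,0.72,0],"rotation":[0,0,0],"jaw":0},{"dp":[0,0.72,0.3],"rotation":[0,0,0],"jaw":0},{"dp":[0,0.72,0.6],"rotation":[0,0,0],"jaw":0},{"dp":[0,0.72,0.88],"rotation":[0,0,0],"jaw":0},{"dp":[0,0.72,0.88],"rotation":[0,0,0],"jaw":0}]'
python3 -m pendant '[{"dp":[0,0,0],"rotation":[0,0,0],"jaw":0.2},{"dp":[0,0,0],"rotation":[0,0,0],"jaw":0.3},{"dp":[0,0,0],"rotation":[0,0,0],"jaw":0.3},{"dp":[0,0,-0.5],"rotation":[0,0,0],"jaw":0.3},{"dp":[0,0,-1],"rotation":[0,0,0],"jaw":0.3},{"dp":[0,0,-1],"rotation":[0,0,0],"jaw":0.3}]'
python3 -m pendant '[{"dp":[0,-0.5,-0.3],"rotation":[0,0,0],"jaw":0.3},{"dp":[0,-1,-0.3],"rotation":[0,0,0],"jaw":0.3},{"dp":[0,-1,-0.3],"rotation":[0,0,0],"jaw":0.3},{"dp":[0,-1,-0.3],"rotation":[0,0,0],"jaw":0.3}]'
python3 - <<'E'
from plan import *
t=camera("top");cv2.imwrite("pics/end.png",cv2.resize(t["image"][100:260,60:460],(800,320))[:,:,::-1])
W=cloud(t);hsv=cv2.cvtColor(t["image"],cv2.COLOR_RGB2HSV)
m=(hsv[...,0]>10)&(hsv[...,0]<35)&(hsv[...,2]>50)&(abs(W[...,0]-.484)<.09)&(abs(W[...,1]-.387)<.065);P=W[m];print("R",len(P),P.min(0),P.max(0) if len(P) else 0)
from scipy.optimize import least_squares
W=W.reshape(-1,3);c=np.array([.596,.0268])
P=W[(abs(np.hypot(*(W[:,:2]-c).T)-.076)<.014)&(W[:,2]>.083)&(W[:,2]<.1)]
print("bowl",len(P),least_squares(lambda q:np.hypot(P[:,0]-q[0],P[:,1]-q[1])-q[2],[*c,.076],loss="soft_l1",f_scale=.002).x,np.median(P[:,2]))
E
```

```text
time: 32.8
ee_pos: [0.4904, 0.3846, 0.0867]
eef_rot: [-0.0, 1.0, -0.003, -0.002]
ft_force: [-0.8, 0.6, -0.6]
width: 0.0077
grip_force: 35.0
time: 33.55
ee_pos: [0.4923, 0.3884, 0.2457]
eef_rot: [-0.001, 1.0, 0.002, 0.002]
ft_force: [0.5, 0.4, -1.3]
width: 0.0261
grip_force: 0.0
time: 34.05
ee_pos: [0.4924, 0.2347, 0.2873]
eef_rot: [0.001, 1.0, 0.001, 0.001]
ft_force: [0.2, -0.0, 0.1]
width: 0.0263
grip_force: 0.0
R 3 [0.46036786 0.43201192 0.01895934] [0.52128595 0.448641   0.08631306]
bowl 441 [0.59615631 0.02660838 0.07573821] 0.08930208613006907
```

View pics/end.png

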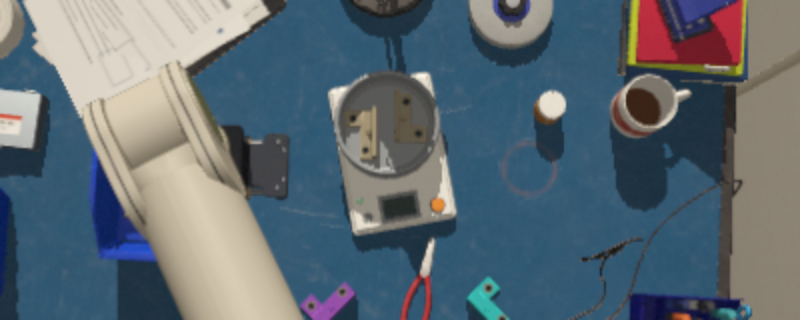

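The bowl, brackets, jar and mug are in place, with the bowl at (388,125). The arm hides the bin at (130,200), so I'll move aside and check it.

```bash
python3 -m pendant '[{"dp":[0.2,-0.5,0],"rotation":[0,0,0],"jaw":0.3},{"dp":[0.2,-1,0],"rotation":[0,0,0],"jaw":0.3},{"dp":[0.2,-1,0],"rotation":[0,0,0],"jaw":0.3},{"dp":[0.2,-1,0],"rotation":[0,0,0],"jaw":0.3}]'
python3 -m pendant '[{"dp":[0,-0.5,0],"rotation":[0,0,0],"jaw":0.3},{"dp":[0,-1,0],"rotation":[0,0,0],"jaw":0.3},{"dp":[0,-1,0],"rotation":[0,0,0],"jaw":0.3},{"dp":[0,-1,0],"rotation":[0,0,0],"jaw":0.3}]'
python3 - <<'E'
from plan import *
t=camera("top");W=cloud(t);hsv=cv2.cvtColor(t["image"],cv2.COLOR_RGB2HSV)
m=(hsv[...,1]<130)&(abs(W[...,0]-.487)<.075)&(abs(W[...,1]-.387)<.055);P=W[m];print("R",len(P),P.min(0).round(3),P.max(0).round(3),P.mean(0).round(3)) if len(P) else print("none")
W=W.reshape(-1,3)
for n,b in(("jar",(.6,.67,-.26,-.19)),("glue",(.583,.66,.35,.42))):
    q=W[(W[:,0]>b[0])&(W[:,0]<b[1])&(W[:,1]>b[2])&(W[:,1]<b[3])&(W[:,2]>.03)];print(n,q.min(0).round(3),q.max(0).round(3))
E
```

```text
time: 34.6
ee_pos: [0.462, 0.0866, 0.286]
eef_rot: [-0.0, 1.0, 0.001, 0.0]
ft_force: [0.6, 0.5, 1.2]
width: 0.0262
grip_force: 0.0
time: 35.1
ee_pos: [0.4627, -0.0625, 0.2857]
eef_rot: [-0.001, 1.0, 0.0, 0.0]
ft_force: [-0.6, 0.9, -1.2]
width: 0.026
grip_force: 0.0
R 316 [0.454 0.383 0.004] [0.537 0.439 0.055] [0.488 0.402 0.026]
jar [ 0.61  -0.249  0.031] [ 0.653 -0.206  0.059]
glue [0.592 0.365 0.031] [0.66  0.42  0.101]
```

```bash
python3 -c "
from bench import r
print(r.close_job())"
```

```text
the job is handed in; nothing more can be done
None
```

I handed the job in at about 35 s of robot time. The bowl stands centred with both left-hand brackets in it, the tare key was pressed with only the empty bowl on the platform and came back up, and the right-hand bracket is in the near blue bin. There were two identical blue bins, and the near one was my choice.

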